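# Heft the parts cases and take out the ball joint

### The arm

A 6-joint arm with a two-finger parallel gripper is mounted at the origin on the work surface. World frame = base frame: x ahead of the robot, y to its left, z up, the work surface at z = 0. Lengths are in m, angles in degrees, forces in N, time in s.
With the tool pointing down it reaches from about 0.35 to 0.875 m from the base axis. Payload 4.2 kg.
Tool frame: the origin (TCP) lies on the centre line of the jaws, within the pads' length; the fingertips stand 11 mm ahead of it and the grasp point (between the pads) lies 8 mm behind it; y points along the fingers, z is the direction in which the jaws open and shut, and the axes are right-handed (so a half turn about y gives the same grasp; the last joint's range is limited). The gripper opens to 87 mm and grips with 3 to 60 N. Pads are 19 mm wide; open, the fingers measure 117 mm over their backs; the gripper's body (75 mm by 190 mm) begins 51 mm behind the grasp point.
Start: joints at [91.307, 22.042, 0.453, 0, -68.411, -14.817], TCP at [0.146, 0.608, 0.212] pointing down, gripper open.
Joint ranges: [-179.83, 179.83], [-69.29, 118.12], [-61.27, 80.66], [-181.25, 117.63], [-171.15, -9.14], [-177.46, 177.46]. Speed limits (degrees/s): [159.86, 159.86, 180, 180, 180, 180].

### API

Orientations are given as a 3x3 rotation matrix whose columns are the frame's x, y, z axes.
In Python, from station import r, optics gives the robot as it stands. The module is installed in compiled form; this text tells all that it offers.
- The arm moves only by the tool step_arm, never from a script. Its argument "moves" is a list that holds one entry, the list of rows, each a list of 7 numbers: the turn, a rotation vector about the tool's x, y, z in rad, then the shift along the tool's x, y, z in cm, then the opening in per cent of the stroke, from 0 (shut) to 100 (fully open). A call has exactly 5 rows; each row is the pose to reach, as a shift and turn from the pose commanded when the call began, along the tool's axes at that moment; what a row does not reach only later rows make up. A row lasts 1/12 s, in which the tool goes at most 41.7 mm and 7.16 degrees, less where a joint would pass 70% of its speed; a pose out of reach is approached as far as the arm can. A call with a gripper value outside its range is refused whole. The fingers move at their own pace and stop on an object; the grip force is fixed at half the most. Time passes only in rows, so rows that repeat a pose let the fingers close, or fill a call up. It gives the time, the measured TCP pose, the force and the opening at its end, in the units of the state.
- r.sense(): the state, without advancing time (a new reading comes with each control period).
- optics.capture(name): name is "scene" or "side" or "wrist"; returns a dict with "image" (480x640x3 uint8, red, green, blue), "fov_y" (degrees; the focal length in pixels is half the picture's height over the tangent of half this angle, whatever the lens; pixels are square), "cx", "cy" (the principal point, pixels), "cam_to_world" (4x4, takes a point from camera to world coordinates). Camera axes: x right, y down, z forward; pixel columns grow to the right and rows downward; lengths in m; the calibration is good to about 2 mm. A picture is of the moment at which its call begins. There is no depth.
- r.finish_job(): hands the job in, once; it reports no verdict.
The state is a dict: "time_s": time; "joints": joint angles; "joint_velocities": joint speeds; "effort": joint torques, N m; "tcp_pos": TCP position; "ee_rot": TCP orientation; "wrist_force": force on the tool from outside, world axes, zero at the start; "moment": the same for the moment, N m; "gripper_width": opening from 0.0 (shut) to 1.0 (fully open).
Only numpy, scipy, OpenCV 4.12 (cv2) and the standard library are available. Lean on these libraries where they do the work, as an engineer would, in place of code of your own. Each camera call takes 0.05 s, during which the arm holds its last target.

### The job

One of the three shut blue parts cases holds the new ball joint, the other two only light cardboard packing. Pick the cases up, kept level, to feel which is the heavy one, and open that one only. Then lift the ball joint out, set it down gently in the steel parts tray, standing upright on its foot, and leave all three cases standing upright on the bench.

Things in the scene. Friction and masses are not known exactly. Their poses are not given: they have to be found in the camera images.
- case_1_mid (a point): One of 3 identical shut blue cases, 110 x 60 x 78 mm (x, y, z): base 58 high, over it a flush lid 20 high, flat top; 3 mm walls. Point: centre of the shut case, 39 mm above its underside. x runs from the lid's ball pull (-x, towards the robot) to the hinge (+x), y across, z up. Grip the base's plain sides, across y. Holding packing it weighs 0.23 kg, with the ball joint 0.65 kg (within 10 %).
- case_2_mid (a point): As case_1_mid, for case 2. Which case holds the ball joint changes from run to run and does not show.
- case_3_mid (a point): As case_1_mid, for case 3. Which case holds the ball joint changes from run to run and does not show.
- case_1_seat (a point): Middle of the seat in case 1, on the inner floor, 3 mm above its underside; axes as case_1_mid. Here stands the ball joint or the packing (cardboard sleeve, 47 mm across, 45 high), within 3 mm. The ball joint is of steel, 70 mm high, 0.43 kg, foot 44 mm across, flange 49, rubber boot to 37 mm, then a bare upright stud, 14 mm across, 37 to 70 mm above the foot, reaching 15 mm above the open base's rim.
- case_2_seat (a point): As case_1_seat, for case 2.
- case_3_seat (a point): As case_1_seat, for case 3.
- lid_1_pull (a point): Centre of the yellow ball pull, 18 mm across, on a short stem at the front of lid 1; pinch it across y from above, it pivots between the fingers as the lid swings. It lies 73 mm in front (-x) of the case's middle and 29 mm above it while shut, 18 mm in front of the lid's front face. The hinge line runs along y, 128 mm behind the ball's centre and 10 mm lower.
- lid_2_pull (a point): As lid_1_pull, for case 2.
- lid_3_pull (a point): As lid_1_pull, for case 3.
- lid_1 (a joint): Lid of case 1: 0 shut, grows as its front swings up and back, 1.57 upright, stop at 1.92 rad. A stiff hinge: the lid stays at any angle where it is left; about 0.6 N at the pull moves it. The lid is 110 mm long.
- lid_2 (a joint): Lid of case 2, as joint lid_1.
- lid_3 (a joint): Lid of case 3, as joint lid_1.
- tray: Shallow open steel parts tray, 140 x 100 x 20 mm (x, y, z), 3 mm walls and floor, 0.45 kg, loose on the bench, empty. Origin: centre of its underside; x along its length, z up. The ball joint is to stand in it on its foot.
Things that resemble listed ones, but are neither listed nor needed, are in the scene too. Leave any pink or white look-alike of the part that bears case_1_mid alone.

How it is judged (in metres and radians):
On the way, in this order (a step that is already met when the one before it is completed fails the run):
1. a shut case is picked up clear of the bench (((height (world z) of case_1_mid above 0.054 m and value of joint lid_1 below 0.15 rad and angle between case_1_mid's own z axis and vertical below 0.4 rad) or (height (world z) of case_2_mid above 0.054 m and value of joint lid_2 below 0.15 rad and angle between case_2_mid's own z axis and vertical below 0.4 rad) or (height (world z) of case_3_mid above 0.054 m and value of joint lid_3 below 0.15 rad and angle between case_3_mid's own z axis and vertical below 0.4 rad))), for 0.2 s.
2. the case that holds the ball joint is opened, the ball joint still in it (((value of joint lid_1 above 0.7 rad and distance between ball_joint_mid and case_1_mid below 0.05 m) or (value of joint lid_2 above 0.7 rad and distance between ball_joint_mid and case_2_mid below 0.05 m) or (value of joint lid_3 above 0.7 rad and distance between ball_joint_mid and case_3_mid below 0.05 m))), for 0.2 s.
3. the ball joint is lifted clear of its case (distance between ball_joint_mid and case_1_mid above 0.065 m and distance between ball_joint_mid and case_2_mid above 0.065 m and distance between ball_joint_mid and case_3_mid above 0.065 m and height (world z) of ball_joint_mid above 0.06 m), for 0.1 s.
At the end, for the whole second after the job is handed in: The ball joint stands upright (within 0.15 rad) and still on the floor of the tray, wholly inside it, the tray flat on the bench; all three cases stand upright on the bench (within 0.1 rad), the two with packing shut (lid below 0.15 rad); the lid of the third may be open or shut (x of ball_joint_mid in the frame of tray between -0.058 and 0.058 m and y of ball_joint_mid in the frame of tray between -0.038 and 0.038 m and z of ball_joint_mid in the frame of tray below 0.046 m and angle between ball_joint_mid's own z axis and vertical below 0.15 rad and linear speed of ball_joint below 0.02 m/s and height (world z) of tray below 0.012 m and angle between each of tray, case_1_mid, case_2_mid, case_3_mid's own z axis and vertical below 0.1 rad and height (world z) of each of case_1_mid, case_2_mid, case_3_mid below 0.047 m and (value of joint lid_1 below 0.15 rad or not (distance between any of sleeve_2, sleeve_3 and case_1_mid below 0.05 m)) and (value of joint lid_2 below 0.15 rad or not (distance between any of sleeve_2, sleeve_3 and case_2_mid below 0.05 m)) and (value of joint lid_3 below 0.15 rad or not (distance between any of sleeve_2, sleeve_3 and case_3_mid below 0.05 m))); the robot touches nothing.
It fails at once if a case that holds only packing is opened (its lid raised by more than 0.3 rad) ((value of joint lid_1 above 0.3 rad and distance between any of sleeve_2, sleeve_3 and case_1_mid below 0.05 m) or (value of joint lid_2 above 0.3 rad and distance between any of sleeve_2, sleeve_3 and case_2_mid below 0.05 m) or (value of joint lid_3 above 0.3 rad and distance between any of sleeve_2, sleeve_3 and case_3_mid below 0.05 m)).
It fails at once if a case is tipped by more than 0.6 rad (angle between any of case_1_mid, case_2_mid, case_3_mid's own z axis and vertical above 0.6 rad).
It fails at once if the ball joint is let fall (by more than about 2 cm) instead of being set down (linear speed of ball_joint above 0.65 m/s and contact force between ball_joint and the fingers below 0.2 N and distance between ball_joint_mid and case_1_mid above 0.065 m and distance between ball_joint_mid and case_2_mid above 0.065 m and distance between ball_joint_mid and case_3_mid above 0.065 m).
It also fails if it takes over 72 s, if anything falls off the work surface, if the arm or the gripper's body presses on something with over 40 N, if the wrist force passes 120 N, or if a joint passes its speed limit or range.

## Working session

There is one attempt and no reset: what is moved stays moved. The work goes in short steps, Python scripts to look and compute and a tool call to move; the robot and the scene stay as the last step left them, time stands still between calls to the robot, and variables do not carry over. Pictures are saved under pics/ and viewed, and the job is handed in when it is done.

Besides the shell and the picture viewer there is one more tool, called after "Emit:" as name(argument=value, ...) on one line, values as JSON. step_arm: Moves the arm, as the interface text tells. Its arguments: {"type":"object","properties":{"moves":{"type":"array"}},"required":["moves"]}

```bash
mkdir -p pics
python3 - <<'E'
from station import r, optics
import cv2, numpy as np, pickle
s=r.sense()
for k,v in s.items(): print(k,np.round(v,4).tolist())
for n in ["scene","side","wrist"]:
    c=optics.capture(n); cv2.imwrite(f"pics/{n}0.png",c["image"][:,:,::-1]); pickle.dump(c,open(f"{n}0.pkl","wb"))
    print(n,c["fov_y"],c["cx"],c["cy"],np.round(c["cam_to_world"],4).tolist())
E
```

```text
time_s 0.0
joints [91.3076, 22.0902, 0.3786, -0.03, -68.4107, -14.8183]
joint_velocities [-0.084, -0.0151, 0.0689, -0.0725, -0.0092, 0.191]
effort [0.0013, -39.0668, 18.7403, 4.2197, 0.011, -0.0002]
tcp_pos [0.1458, 0.6071, 0.2113]
ee_rot [[-0.9723, -0.0004, -0.2338], [0.2338, -0.0021, -0.9723], [-0.0001, -1.0, 0.0022]]
wrist_force [-0.1566, -0.1012, -0.5074]
moment [0.0224, -0.0011, 0.0094]
gripper_width 0.9995
scene 46.59098259097462 319.0798015629251 242.87787478241341 [[-0.8693, 0.3574, -0.3413, 0.92], [0.4942, 0.6253, -0.6039, 0.7085], [-0.0024, -0.6937, -0.7203, 0.9258], [0.0, 0.0, 0.0, 1.0]]
side 50.50177654231835 323.81438084935047 223.86026340648604 [[0.9593, -0.1865, 0.212, 0.2563], [-0.2822, -0.6105, 0.74, -0.8298], [-0.0085, -0.7697, -0.6383, 0.765], [0.0, 0.0, 0.0, 1.0]]
wrist 63.02905806290146 316.9608574482711 238.3024563869276 [[-0.2338, -0.9315, -0.2785, 0.2226], [-0.9723, 0.2246, 0.065, 0.5898], [0.002, 0.286, -0.9582, 0.3836], [0.0, 0.0, 0.0, 1.0]]
```

View pics/scene0.png

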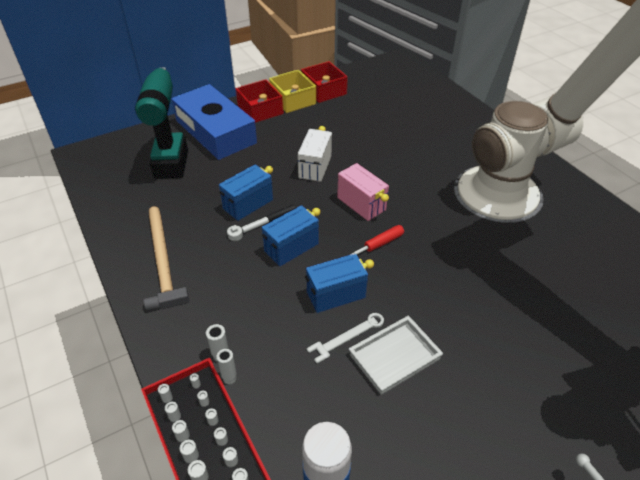

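View pics/side0.png

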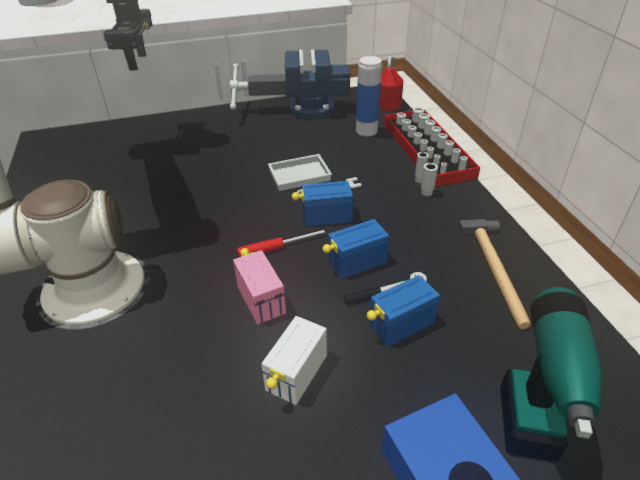

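View pics/wrist0.png

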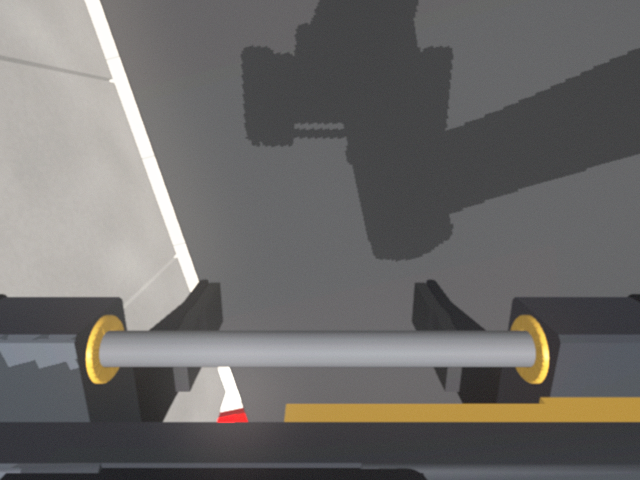

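```bash
cat > h.py <<'E'
import numpy as np, cv2, pickle
def ray(c,u,v):
    f=240/np.tan(np.radians(c["fov_y"])/2); T=np.array(c["cam_to_world"])
    d=T[:3,:3]@np.array([(u-c["cx"])/f,(v-c["cy"])/f,1.]); return T[:3,3],d
def onz(c,u,v,z):
    o,d=ray(c,u,v); return o+d*(z-o[2])/d[2]
def proj(c,p):
    f=240/np.tan(np.radians(c["fov_y"])/2); T=np.array(c["cam_to_world"])
    q=T[:3,:3].T@(np.array(p)-T[:3,3]); return c["cx"]+f*q[0]/q[2],c["cy"]+f*q[1]/q[2]
def tri(c1,p1,c2,p2):
    o1,d1=ray(c1,*p1);o2,d2=ray(c2,*p2);d1=d1/np.linalg.norm(d1);d2=d2/np.linalg.norm(d2)
    t=np.linalg.lstsq(np.c_[d1,-d2],o2-o1,rcond=None)[0]
    a=o1+t[0]*d1;b=o2+t[1]*d2; return (a+b)/2,np.linalg.norm(a-b)
E
python3 - <<'E'
from h import *
for n,box in [("scene",(210,110,460,400)),("side",(220,140,460,410))]:
    c=pickle.load(open(n+"0.pkl","rb")); im=c["image"]; hsv=cv2.cvtColor(im,cv2.COLOR_RGB2HSV)
    m=cv2.inRange(hsv,(22,120,90),(35,255,255))
    k,l,st,ce=cv2.connectedComponentsWithStats(m)
    for i in range(1,k):
        if 15<st[i,4]<400: print(n,"yellow",ce[i].round(1),st[i,2:5],onz(c,*ce[i],.068).round(4))
    m=cv2.inRange(hsv,(100,120,60),(120,255,255))
    k,l,st,ce=cv2.connectedComponentsWithStats(m)
    for i in range(1,k):
        if 500<st[i,4]<4000: 
            print(n,"blue",ce[i].round(1),st[i,4],)
    x0,y0,x1,y1=box
    cv2.imwrite(f"pics/{n}0z.png",cv2.resize(im[y0:y1,x0:x1,::-1],None,fx=2,fy=2,interpolation=cv2.INTER_CUBIC))
E
```

```text
scene yellow [321.9 127.5] [ 8  4 27] [ 0.2958 -0.3784  0.068 ]
scene yellow [268.6 168.7] [ 9  8 52] [ 0.4962 -0.2916  0.068 ]
scene yellow [382.1 195.6] [13 11 90] [ 0.3108 -0.0705  0.068 ]
scene yellow [315.6 211.2] [11  9 63] [ 0.4712 -0.101   0.068 ]
scene yellow [367.9 263.1] [14 10 86] [0.4546 0.0897 0.068 ]
scene blue [246.3 191.4] 1968
scene blue [290.7 234.5] 2239
scene blue [336.8 282. ] 2548
side yellow [297.2 195.6] [12 10 75] [0.458 0.094 0.068]
side yellow [329.4 247. ] [ 16  13 114] [ 0.4778 -0.0959  0.068 ]
side yellow [244.4 251.7] [ 9  8 50] [ 0.3097 -0.0593  0.068 ]
side yellow [374.8 313. ] [ 18  16 157] [ 0.5044 -0.2852  0.068 ]
side yellow [274.  378.5] [ 19  20 197] [ 0.3055 -0.3642  0.068 ]
side blue [367.2 103.6] 732
side blue [327.6 202.9] 1978
side blue [358.8 247.6] 2515
side blue [404.7 309.4] 3114
```

View pics/scene0z.png

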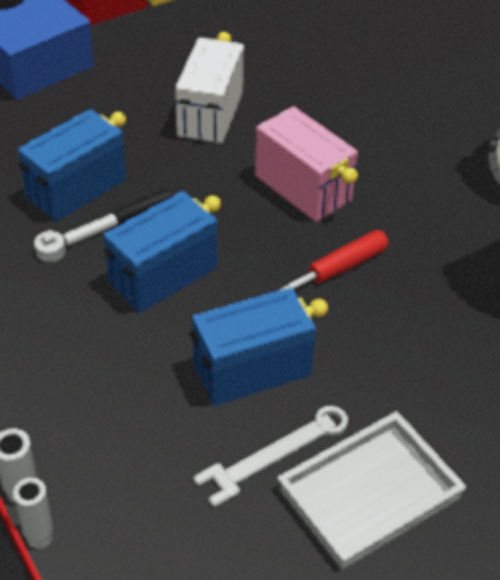

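View pics/side0z.png

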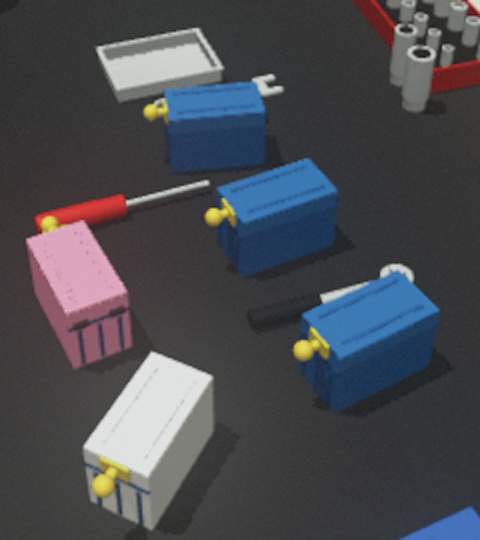

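Run:
```python
from h import *
S=pickle.load(open("scene0.pkl","rb"));D=pickle.load(open("side0.pkl","rb"))
# front L/R, hinge
sc={"A":[(293,290),(313,328),(195,322),(203,357)],"B":[(185,194),(216,230),(104,237),(127,264)],"C":[(97,112),(125,149),(20,152),(48,177)]}
sd={"A":[(165,87),(168,115),(262,83),(265,108)],"B":[(219,188),(238,221),(312,160),(336,190)],"C":[(303,312),(325,352),(403,277),(438,312)]}
for k in "ABC":
  for c,d,o in((S,sc,(210,110)),(D,sd,(220,140))):
    P=np.array([onz(c,u/2+o[0],v/2+o[1],.078)[:2] for u,v in d[k]])
    f=P[:2].mean(0);h=P[2:].mean(0);x=h-f
    print(k,"ctr",P.mean(0).round(4),"len",np.linalg.norm(x).round(4),"yaw",np.degrees(np.arctan2(x[1],x[0])).round(1),"w",np.linalg.norm(P[0]-P[1]).round(3),np.linalg.norm(P[2]-P[3]).round(3))
for c,d,o in((S,[(279,482),(396,414),(464,488),(345,565)],(210,110)),(D,[(97,50),(207,30),(222,70),(121,98)],(220,140))):
    P=np.array([onz(c,u/2+o[0],v/2+o[1],.02)[:2] for u,v in d]); print("tray",P.mean(0).round(4),[(np.linalg.norm(P[i]-P[i-1]).round(3),np.degrees(np.arctan2(*(P[i]-P[i-1])[::-1])).round(1)) for i in range(4)])
ys=[((367.9,263.1),(297.2,195.6)),((315.6,211.2),(329.4,247)),((268.6,168.7),(374.8,313))]
for a,b in ys: print([np.round(x,4) for x in tri(S,a,D,b)])
```

```text
A ctr [0.5291 0.0848] len 0.1127 yaw -8.6 w 0.055 0.046
A ctr [0.5283 0.0848] len 0.1123 yaw -11.6 w 0.055 0.05
B ctr [ 0.5484 -0.0805] len 0.1083 yaw 4.0 w 0.068 0.049
B ctr [ 0.5429 -0.0875] len 0.1104 yaw 7.9 w 0.054 0.053
C ctr [ 0.5707 -0.2558] len 0.1051 yaw 6.5 w 0.079 0.058
C ctr [ 0.565  -0.2717] len 0.1104 yaw 7.3 w 0.049 0.051
tray [0.5072 0.2723] [(np.float64(0.103), np.float64(-87.0)), (np.float64(0.144), np.float64(-176.1)), (np.float64(0.102), np.float64(92.8)), (np.float64(0.143), np.float64(4.4))]
tray [0.5087 0.2616] [(np.float64(0.117), np.float64(93.3)), (np.float64(0.154), np.float64(1.7)), (np.float64(0.099), np.float64(-95.1)), (np.float64(0.141), np.float64(-170.9))]
[array([0.4567, 0.0913, 0.0703]), np.float64(0.0015)]
[array([ 0.475 , -0.0983,  0.0714]), np.float64(0.0042)]
[array([ 0.5005, -0.2876,  0.0723]), np.float64(0.0051)]
```

```bash
cat >> h.py <<'E'
def plan(pos,yawx,Rc=None,pc=None):
    """pos: target TCP; yawx: heading (deg) of tool x, pointing down. prints turn, shift cm in tool axes"""
    from station import r
    s=r.sense(); R=np.array(s["ee_rot"]); p=np.array(s["tcp_pos"])
    a=np.radians(yawx); x=np.array([np.cos(a),np.sin(a),0]); y=np.array([0,0,-1.]); Rt=np.c_[x,y,np.cross(x,y)]
    rv=cv2.Rodrigues(R.T@Rt)[0].ravel(); sh=R.T@(np.array(pos)-p)*100
    print("t",s["time_s"],"p",p.round(4),"heading",np.degrees(np.arctan2(R[1,0],R[0,0])).round(2),"w",round(s["gripper_width"],3),"F",np.round(s["wrist_force"],2))
    print("turn",rv.round(4),"shift",sh.round(2),"dist",np.linalg.norm(sh).round(1))
E
python3 -c "
from h import *
plan([.46,.085,.21],170)"
```

```text
t 0.15 p [0.1459 0.6073 0.2115] heading 166.48 w 1.0 F [-0.46  0.29  0.  ]
turn [-0.0016 -0.0614 -0.0001] shift [-42.75   0.23  43.44] dist 60.9
```

Emit:
step_arm(moves=[[[0, -0.03, 0, -14.3, 0, 14.5, 100], [0, -0.06, 0, -14.3, 0, 14.5, 100], [0, -0.06, 0, -14.3, 0, 14.5, 100], [0, -0.06, 0, -14.3, 0, 14.5, 100], [0, -0.06, 0, -14.3, 0, 14.5, 100]]])

```text
time_s: 0.57
tcp_pos: [0.2517, 0.4308, 0.2121]
ee_rot: [[-0.985, -0.0, -0.175], [0.175, -0.001, -0.985], [0.0, -1.0, 0.001]]
wrist_force: [0.7, 0.5, 0.2]
gripper_width: 0.997
```

Emit:
step_arm(moves=[[[0, 0, 0, -13.5, 0, 15.5, 100], [0, 0, 0, -13.5, 0, 15.5, 100], [0, 0, 0, -13.5, 0, 15.5, 100], [0, 0, 0, -13.5, 0, 15.5, 100], [0, 0, 0, -13.5, 0, 15.5, 100]]])

```text
time_s: 0.98
tcp_pos: [0.3573, 0.2549, 0.2124]
ee_rot: [[-0.985, 0.0, -0.175], [0.175, 0.0, -0.985], [0.0, -1.0, -0.0]]
wrist_force: [1.5, 0.5, -0.4]
gripper_width: 1.0
```

```bash
python3 -c "
from h import *
plan([.46,.085,.21],170)"
```

```text
t 0.9833 p [0.3573 0.2549 0.2124] heading 169.94 w 1.0 F [ 1.53  0.53 -0.38]
turn [ 0.0002 -0.001   0.    ] shift [-13.08   0.24  14.93] dist 19.9
```

Emit:
step_arm(moves=[[[0, 0, 0, -12.8, 0, 14.2, 100], [0, 0, 0, -12.8, 0, 14.2, 100], [0, 0, 0, -12.8, 0, 14.2, 100], [0, 0, 0, -12.8, 0, 14.2, 100], [0, 0, 0, -12.8, 0, 14.2, 100]]])

```text
time_s: 1.4
tcp_pos: [0.4591, 0.0919, 0.2122]
ee_rot: [[-0.984, -0.0, -0.177], [0.177, -0.0, -0.984], [0.0, -1.0, 0.0]]
wrist_force: [0.3, 0.6, 0.5]
gripper_width: 1.004
```

```bash
cat >> h.py <<'E'
def snap(n,tag):
    from station import optics
    c=optics.capture(n); cv2.imwrite(f"pics/{n}_{tag}.png",c["image"][:,:,::-1]); pickle.dump(c,open(f"{n}_{tag}.pkl","wb")); return c
E
python3 -c "
from h import *
snap('wrist','1'); plan([.46,.085,.21],170)"
```

```text
t 1.45 p [0.4602 0.0904 0.2121] heading 169.66 w 0.998 F [ 2.69 -1.41  0.28]
turn [-0.0015 -0.006  -0.0001] shift [-0.07  0.21  0.53] dist 0.6
```

View pics/wrist_1.png

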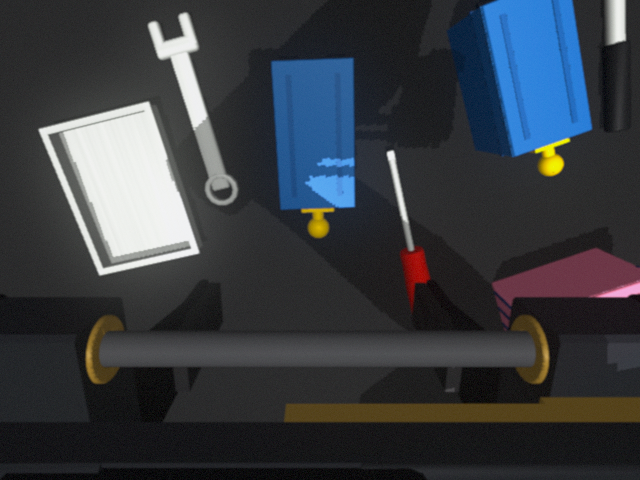

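Run:
```python
from h import *
c=pickle.load(open("wrist_1.pkl","rb"))
P=np.array([onz(c,u,v,.078)[:2] for u,v in [(280,210),(355,207),(272,62),(353,58)]])
x=P[2:].mean(0)-P[:2].mean(0);print("A",P.mean(0).round(4),np.linalg.norm(x),np.degrees(np.arctan2(x[1],x[0])),[np.linalg.norm(P[0]-P[1]),np.linalg.norm(P[2]-P[3])])
for b in [(318,228),(550,162)]:print("ball",onz(c,*b,.068).round(4))
P=np.array([onz(c,u,v,.02)[:2] for u,v in [(39,130),(149,102),(199,252),(101,275)]])
print("tray",P.mean(0).round(4),[(np.linalg.norm(P[i]-P[i-1]).round(3),np.degrees(np.arctan2(*(P[i]-P[i-1])[::-1])).round(1)) for i in range(4)])
P=np.array([onz(c,u,v,.078)[:2] for u,v in [(512,157),(591,130),(480,10),(572,0)]]);print("B front corners",P.round(4).tolist())
x=P[0]-P[2];print(np.degrees(np.arctan2(*(P[1]-P[0])[::-1])))
```

```text
A [0.525  0.0821] 0.10907138496678856 -8.296427476790932 [np.float64(0.05997921870373476), np.float64(0.05833790475341152)]
ball [0.4524 0.0928 0.068 ]
ball [ 0.4732 -0.0989  0.068 ]
tray [0.5048 0.2694] [(np.float64(0.144), np.float64(3.3)), (np.float64(0.104), np.float64(-87.1)), (np.float64(0.143), np.float64(-177.3)), (np.float64(0.103), np.float64(93.4))]
B front corners [[0.4843, -0.0646], [0.4939, -0.124], [0.5897, -0.0463], [0.5846, -0.1093]]
-80.78819461255952
```

```bash
python3 -c "
from h import *
plan([.525,.082,.13],171.7)
plan([.525,.082,.03],171.7)"
```

```text
t 1.45 p [0.4602 0.0904 0.2121] heading 169.66 w 0.998 F [ 2.69 -1.41  0.28]
turn [-0.0015 -0.0357 -0.    ] shift [-6.52  8.21 -0.35] dist 10.5
t 1.45 p [0.4602 0.0904 0.2121] heading 169.66 w 0.998 F [ 2.69 -1.41  0.28]
turn [-0.0015 -0.0357 -0.    ] shift [-6.52 18.21 -0.36] dist 19.3
```

Emit:
step_arm(moves=[[[0, -0.036, 0, -2.2, 2.5, -0.1, 100], [0, -0.036, 0, -4.4, 5, -0.2, 100], [0, -0.036, 0, -6, 7, -0.3, 100], [0, -0.036, 0, -6.5, 8, -0.3, 100], [0, -0.036, 0, -6.5, 8.2, -0.3, 100]]])

```text
time_s: 1.87
tcp_pos: [0.5219, 0.0857, 0.1276]
ee_rot: [[-0.99, -0.005, -0.141], [0.141, -0.002, -0.99], [0.005, -1.0, 0.003]]
wrist_force: [-0.8, 0.5, 0.2]
gripper_width: 1.0
```

```bash
python3 -c "
from h import *
plan([.525,.082,.029],171.7)
snap('wrist','2')"
```

```text
t 1.8667 p [0.5219 0.0857 0.1276] heading 171.91 w 1.0 F [-0.78  0.53  0.2 ]
turn [-0.0028  0.0037  0.0047] shift [-0.4   9.86  0.29] dist 9.9
```

View pics/wrist_2.png

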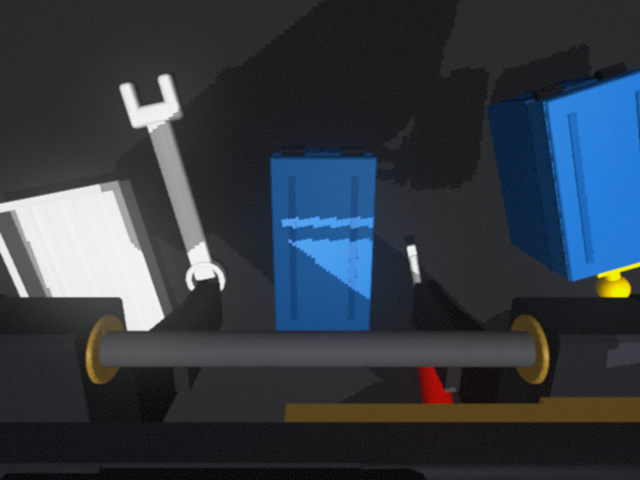

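```bash
python3 -c "
from h import *
c=pickle.load(open('wrist_1.pkl','rb'))
for p in [(391,152),(400,195),(413,250),(220,190),(205,188),(222,205)]:print(onz(c,*p,.012).round(4))"
```

```text
[0.4976 0.0154 0.012 ]
[0.4558 0.0119 0.012 ]
[0.3981 0.0057 0.012 ]
[0.4912 0.1811 0.012 ]
[0.4956 0.1947 0.012 ]
[0.4767 0.1828 0.012 ]
```

Both tools are clear of the finger footprints. Descend.

Emit:
step_arm(moves=[[[0, 0.003, 0.004, -0.3, 2.5, 0.2, 100], [0, 0.003, 0.004, -0.3, 5, 0.3, 100], [0, 0.003, 0.004, -0.3, 7.5, 0.3, 100], [0, 0.003, 0.004, -0.3, 9.3, 0.3, 100], [0, 0.003, 0.004, -0.3, 9.8, 0.3, 100]]])

```text
time_s: 2.33
tcp_pos: [0.5233, 0.0829, 0.0312]
ee_rot: [[-0.99, 0.001, -0.142], [0.142, -0.002, -0.99], [-0.001, -1.0, 0.002]]
wrist_force: [-0.2, -0.6, -0.1]
gripper_width: 1.002
```

Emit:
step_arm(moves=[[[0, 0, 0, 0, 0, 0, 60], [0, 0, 0, 0, 0, 0, 60], [0, 0, 0, 0, 0, 0, 40], [0, 0, 0, 0, 0, 0, 40], [0, 0, 0, 0, 0, 0, 40]]])

```text
time_s: 2.75
tcp_pos: [0.5258, 0.0832, 0.0337]
ee_rot: [[-0.99, 0.006, -0.142], [0.142, 0.0, -0.99], [-0.006, -1.0, -0.001]]
wrist_force: [-0.0, -3.0, 2.6]
gripper_width: 0.705
```

```bash
python3 -c "
from h import *
plan([.525,.082,.029],171.7)"
```

```text
t 2.75 p [0.5258 0.0832 0.0337] heading 171.84 w 0.705 F [-0.02 -2.99  2.57]
turn [ 0.0008  0.0025 -0.0058] shift [0.06 0.47 0.13] dist 0.5
```

Emit:
step_arm(moves=[[[0, 0, 0, 0, -0.7, 0, 40], [0, 0, 0, 0, -1.5, 0, 40], [0, 0, 0, 0, -2.3, 0, 40], [0, 0, 0, 0, -3, 0, 40], [0, 0, 0, 0, -3, 0, 40]]])

```text
time_s: 3.17
tcp_pos: [0.5264, 0.0836, 0.0644]
ee_rot: [[-0.99, 0.008, -0.142], [0.142, 0.001, -0.99], [-0.007, -1.0, -0.002]]
wrist_force: [0.6, 0.7, -2.1]
gripper_width: 0.684
```

Emit:
step_arm(moves=[[[0, 0, 0, 0, 0, 0, 40], [0, 0, 0, 0, 0, 0, 40], [0, 0, 0, 0, 0, 0, 40], [0, 0, 0, 0, 0, 0, 40], [0, 0, 0, 0, 0, 0, 40]]])

```text
time_s: 3.58
tcp_pos: [0.5249, 0.083, 0.062]
ee_rot: [[-0.99, 0.003, -0.142], [0.142, -0.001, -0.99], [-0.003, -1.0, 0.0]]
wrist_force: [-0.4, -0.3, -2.1]
gripper_width: 0.69
```

```bash
python3 -c "
from h import *
plan([.525,.082,.029],171.7); snap('side','3');plan([.525,.082,.029],171.7)"
```

```text
t 3.5833 p [0.5249 0.083  0.062 ] heading 171.82 w 0.69 F [-0.37 -0.28 -2.14]
turn [-0.0005  0.002  -0.0033] shift [-0.02  3.3   0.09] dist 3.3
t 3.6333 p [0.5249 0.083  0.062 ] heading 171.82 w 0.689 F [ 0.46 -0.49 -1.77]
turn [-0.0004  0.002  -0.0034] shift [-0.01  3.3   0.1 ] dist 3.3
```

View pics/side_3.png

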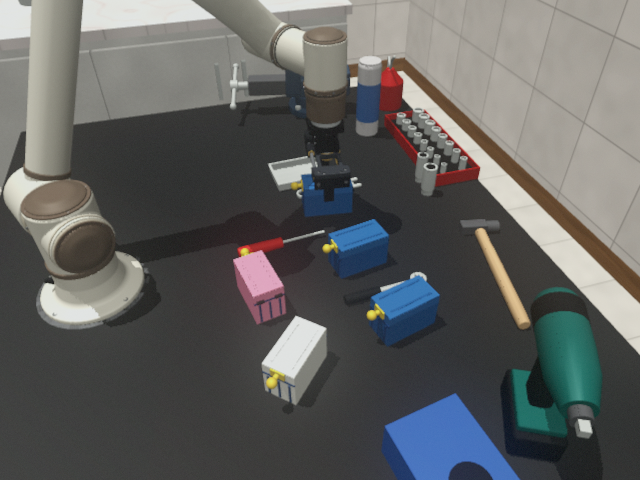

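Run:
```python
import cv2
im=[cv2.imread(f"pics/{n}.png")[160:240,270:380] for n in("side0","side_3")]
cv2.imwrite("pics/cmp3.png",cv2.resize(cv2.hconcat(im),None,fx=3.5,fy=3.5,interpolation=cv2.INTER_CUBIC))
```

```text
(no output)
```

View pics/cmp3.png

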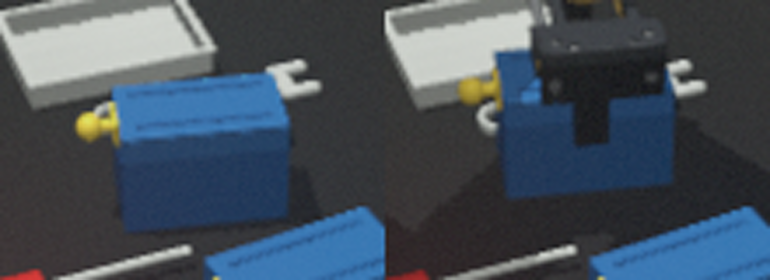

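Emit:
step_arm(moves=[[[0, 0, 0, 0, 1, 0, 40], [0, 0, 0, 0, 2, 0, 40], [0, 0, 0, 0, 2.6, 0, 40], [0, 0, 0, 0, 2.9, 0, 40], [0, 0, 0, 0, 2.9, 0, 40]]])

```text
time_s: 4.05
tcp_pos: [0.5242, 0.0825, 0.0336]
ee_rot: [[-0.99, 0.001, -0.142], [0.142, -0.002, -0.99], [-0.001, -1.0, 0.002]]
wrist_force: [-4.9, -0.7, 7.2]
gripper_width: 0.686
```

Emit:
step_arm(moves=[[[0, 0, 0, 0, 0, 0, 85], [0, 0, 0, 0, 0, 0, 100], [0, 0, 0, 0, 0, 0, 100], [0, 0, 0, 0, -2, 0, 100], [0, 0, 0, 0, -5, 0, 100]]])

```text
time_s: 4.47
tcp_pos: [0.5229, 0.0822, 0.0808]
ee_rot: [[-0.99, -0.003, -0.143], [0.143, -0.004, -0.99], [0.003, -1.0, 0.004]]
wrist_force: [0.6, -0.7, -0.5]
gripper_width: 0.959
```

```bash
python3 -c "
from h import *
plan([.46,-.10,.20],180)"
```

```text
t 4.4667 p [0.5229 0.0822 0.0808] heading 171.79 w 0.959 F [ 0.6  -0.7  -0.49]
turn [-0.0038 -0.1434  0.003 ] shift [  3.65 -11.83  18.98] dist 22.7
```

Emit:
step_arm(moves=[[[0, -0.03, 0, 0, -4, 0, 100], [0, -0.1, 0, 1.5, -7, 3, 100], [0, -0.15, 0, 2.5, -10, 6.5, 100], [0, -0.15, 0, 3.2, -12, 10, 100], [0, -0.15, 0, 3.6, -12, 14, 100]]])

```text
time_s: 4.88
tcp_pos: [0.4722, -0.0453, 0.2071]
ee_rot: [[-1.0, 0.013, 0.011], [-0.011, 0.0, -1.0], [-0.013, -1.0, -0.0]]
wrist_force: [1.0, -0.4, -0.5]
gripper_width: 0.998
```

Emit:
step_arm(moves=[[[0, 0, 0, 0, 0, 4, 100], [0, 0, 0, 0, 0, 7, 100], [0, 0, 0, 0, 0, 8, 100], [0, 0, 0, 0, 0, 8, 100], [0, 0, 0, 0, 0, 8, 100]]])

```text
time_s: 5.3
tcp_pos: [0.4709, -0.1253, 0.2024]
ee_rot: [[-1.0, 0.003, 0.006], [-0.006, -0.0, -1.0], [-0.003, -1.0, 0.0]]
wrist_force: [-1.0, -0.6, 0.6]
gripper_width: 0.997
```

```bash
python3 -c "
from h import *
snap('wrist','4'); plan([.545,-.0875,.13],189)"
```

```text
t 5.35 p [ 0.471  -0.1247  0.2025] heading -179.59 w 0.999 F [0.35 0.54 0.33]
turn [-0.0007 -0.1499 -0.0036] shift [-7.4   7.27 -3.67] dist 11.0
```

View pics/wrist_4.png

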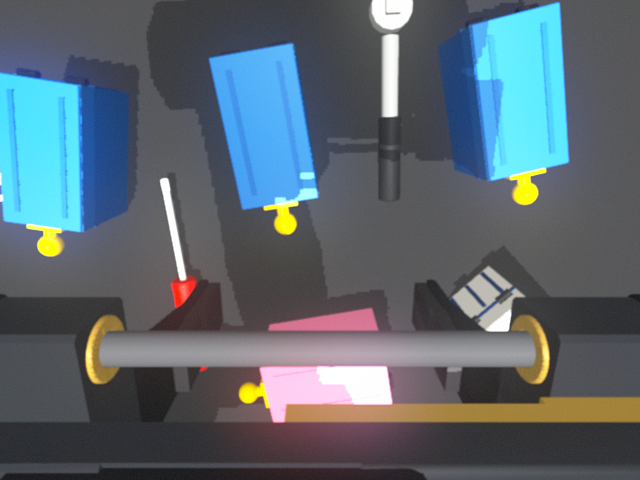

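Run:
```python
from h import *
c=pickle.load(open("wrist_4.pkl","rb"))
for Q in ([(242,210),(318,198),(210,58),(293,43)],[(485,180),(568,163),(472,22),(557,3)]):
  P=np.array([onz(c,u,v,.078)[:2] for u,v in Q])
  x=P[2:].mean(0)-P[:2].mean(0);print(P.mean(0).round(4),np.linalg.norm(x),np.degrees(np.arctan2(x[1],x[0])),[np.linalg.norm(P[0]-P[1]),np.linalg.norm(P[2]-P[3])])
for b in [(285,223),(525,190),(50,243)]:print("ball",onz(c,*b,.068).round(4))
plan([.545,-.085,.12],189)
```

```text
[ 0.543  -0.0872] 0.10939159410588045 9.203992680842111 [np.float64(0.059586306575068956), np.float64(0.058725820967094715)]
[ 0.5682 -0.2696] 0.10942694445084754 13.135841751704827 [np.float64(0.061922877535034934), np.float64(0.057007905651110136)]
ball [ 0.4714 -0.0988  0.068 ]
ball [ 0.4993 -0.2887  0.068 ]
ball [0.4534 0.0942 0.068 ]
t 5.35 p [ 0.471  -0.1247  0.2025] heading -179.59 w 0.999 F [0.35 0.54 0.33]
turn [-0.0007 -0.1499 -0.0036] shift [-7.39  8.27 -3.92] dist 11.8
```

Emit:
step_arm(moves=[[[0, -0.08, 0, -2.2, 2.2, -1, 100], [0, -0.153, 0, -4.4, 4.5, -2.2, 100], [0, -0.153, 0, -6.2, 6.5, -3.3, 100], [0, -0.153, 0, -7.1, 8, -3.7, 100], [0, -0.153, 0, -7.1, 8.2, -3.7, 100]]])

```text
time_s: 5.77
tcp_pos: [0.542, -0.0851, 0.1174]
ee_rot: [[-0.987, -0.002, 0.163], [-0.163, -0.001, -0.987], [0.002, -1.0, 0.0]]
wrist_force: [-0.2, 0.1, -0.2]
gripper_width: 1.0
```

```bash
python3 -c "
from h import *
plan([.543,-.087,.029],189.2)"
```

```text
t 5.7667 p [ 0.542  -0.0851  0.1174] heading -170.64 w 1.0 F [-0.25  0.07 -0.15]
turn [-0.0004  0.0029  0.0018] shift [-0.08  8.84  0.2 ] dist 8.8
```

Emit:
step_arm(moves=[[[0, 0.003, 0, 0, 3, 0.1, 100], [0, 0.003, 0, 0, 6, 0.2, 100], [0, 0.003, 0, 0, 8, 0.2, 100], [0, 0.003, 0, 0, 8.8, 0.2, 100], [0, 0.003, 0, 0, 8.8, 0.2, 60]]])

```text
time_s: 6.18
tcp_pos: [0.5414, -0.089, 0.0317]
ee_rot: [[-0.987, 0.0, 0.158], [-0.158, -0.001, -0.987], [-0.0, -1.0, 0.001]]
wrist_force: [-0.3, 0.8, -0.4]
gripper_width: 0.973
```

Emit:
step_arm(moves=[[[0, 0, 0, 0, 0, 0, 60], [0, 0, 0, 0, 0, 0, 40], [0, 0, 0, 0, 0, 0, 40], [0, 0, 0, 0, 0, 0, 40], [0, 0, 0, 0, -0.7, 0, 40]]])

```text
time_s: 6.6
tcp_pos: [0.5419, -0.0895, 0.0399]
ee_rot: [[-0.988, 0.003, 0.156], [-0.156, -0.0, -0.988], [-0.002, -1.0, 0.001]]
wrist_force: [-0.2, 0.8, -2.4]
gripper_width: 0.688
```

Emit:
step_arm(moves=[[[0, 0, 0, 0, -1, 0, 40], [0, 0, 0, 0, -2, 0, 40], [0, 0, 0, 0, -2.3, 0, 40], [0, 0, 0, 0, -2.3, 0, 40], [0, 0, 0, 0, -2.3, 0, 40]]])

```text
time_s: 7.02
tcp_pos: [0.5425, -0.0896, 0.0634]
ee_rot: [[-0.988, 0.005, 0.156], [-0.156, -0.0, -0.988], [-0.004, -1.0, 0.001]]
wrist_force: [-0.7, -0.3, -3.0]
gripper_width: 0.687
```

Emit:
step_arm(moves=[[[0, 0, 0, 0, 0, 0, 40], [0, 0, 0, 0, 0, 0, 40], [0, 0, 0, 0, 0, 0, 40], [0, 0, 0, 0, 0, 0, 40], [0, 0, 0, 0, 0, 0, 40]]])

```text
time_s: 7.43
tcp_pos: [0.5424, -0.0896, 0.0628]
ee_rot: [[-0.988, 0.003, 0.157], [-0.157, -0.001, -0.988], [-0.003, -1.0, 0.001]]
wrist_force: [0.6, -0.1, -2.7]
gripper_width: 0.689
```

```bash
python3 -c "
from h import *
plan([.543,-.087,.029],189.2); snap('side','5');plan([.543,-.087,.029],189.2)"
```

```text
t 7.4333 p [ 0.5424 -0.0896  0.0628] heading -170.99 w 0.689 F [ 0.55 -0.14 -2.71]
turn [-0.0012 -0.0033 -0.0032] shift [-0.09  3.38 -0.25] dist 3.4
t 7.4833 p [ 0.5425 -0.0896  0.0628] heading -170.99 w 0.683 F [-0.33  0.04 -2.84]
turn [-0.0012 -0.0034 -0.0034] shift [-0.08  3.38 -0.25] dist 3.4
```

View pics/side_5.png

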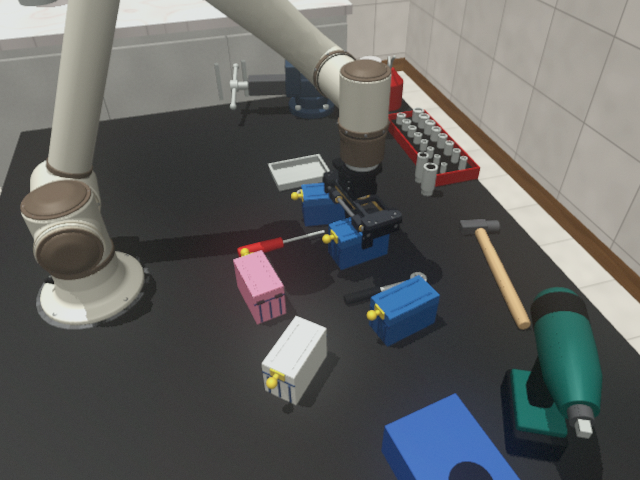

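Emit:
step_arm(moves=[[[0, 0, 0, 0, 1, 0, 40], [0, 0, 0, 0, 2, 0, 40], [0, 0, 0, 0, 2.6, 0, 40], [0, 0, 0, 0, 2.9, 0, 40], [0, 0, 0, 0, 2.9, 0, 40]]])

```text
time_s: 7.9
tcp_pos: [0.5415, -0.0896, 0.0345]
ee_rot: [[-0.988, 0.001, 0.157], [-0.157, -0.001, -0.988], [-0.001, -1.0, 0.001]]
wrist_force: [-4.4, 1.9, 8.1]
gripper_width: 0.682
```

Emit:
step_arm(moves=[[[0, 0, 0, 0, 0, 0, 85], [0, 0, 0, 0, 0, 0, 100], [0, 0, 0, 0, 0, 0, 100], [0, 0, 0, 0, -2, 0, 100], [0, 0, 0, 0, -5, 0, 100]]])

```text
time_s: 8.32
tcp_pos: [0.5401, -0.0898, 0.0814]
ee_rot: [[-0.988, -0.004, 0.156], [-0.156, -0.001, -0.988], [0.004, -1.0, 0.0]]
wrist_force: [0.8, -0.1, -0.0]
gripper_width: 0.961
```

```bash
python3 -c "
from h import *
plan([.50,-.25,.2],193)"
```

```text
t 8.3167 p [ 0.5401 -0.0898  0.0814] heading -171.03 w 0.961 F [ 0.8  -0.09 -0.  ]
turn [-0.0003 -0.0703  0.004 ] shift [  6.51 -11.83  15.21] dist 20.3
```

Emit:
step_arm(moves=[[[0, -0.03, 0, 0.5, -4, 0, 100], [0, -0.08, 0, 2, -7, 3, 100], [0, -0.09, 0, 3.5, -10, 6, 100], [0, -0.09, 0, 5, -11.8, 9.5, 100], [0, -0.09, 0, 6.3, -11.8, 13, 100]]])

```text
time_s: 8.73
tcp_pos: [0.5025, -0.2273, 0.2067]
ee_rot: [[-0.969, 0.013, 0.248], [-0.248, -0.003, -0.969], [-0.012, -1.0, 0.006]]
wrist_force: [0.9, 0.1, -0.5]
gripper_width: 0.998
```

Emit:
step_arm(moves=[[[0, 0, 0, 0, 0, 2.5, 100], [0, 0, 0, 0, 0, 3, 100], [0, 0, 0, 0, 0, 3, 100], [0, 0, 0, 0, 0, 3, 100], [0, 0, 0, 0, 0, 3, 100]]])

```text
time_s: 9.15
tcp_pos: [0.5077, -0.2541, 0.2013]
ee_rot: [[-0.969, 0.003, 0.246], [-0.246, -0.0, -0.969], [-0.003, -1.0, 0.001]]
wrist_force: [-0.2, 0.6, 1.0]
gripper_width: 1.002
```

```bash
python3 -c "
from h import *
snap('wrist','6'); plan([.568,-.27,.13],193)"
```

```text
t 9.2 p [ 0.5079 -0.2539  0.2015] heading -165.75 w 1.005 F [-0.32  0.21 -1.36]
turn [-0.001   0.0218 -0.003 ] shift [-5.41  7.17  3.03] dist 9.5
```

View pics/wrist_6.png

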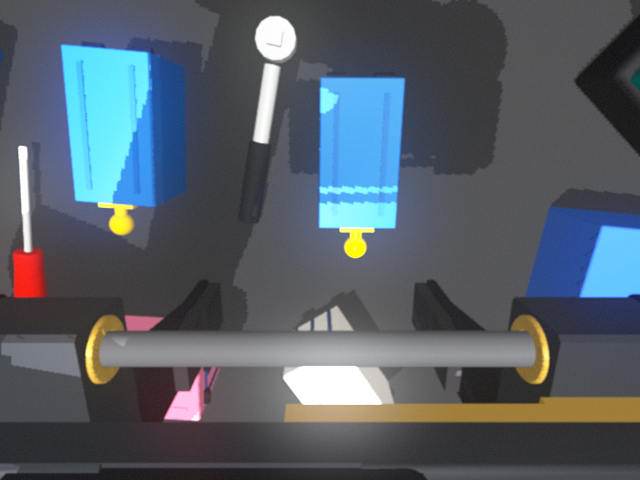

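Run:
```python
from h import *
c=pickle.load(open("wrist_6.pkl","rb"))
P=np.array([onz(c,u,v,.078)[:2] for u,v in [(319,228),(397,228),(320,78),(405,78)]])
x=P[2:].mean(0)-P[:2].mean(0);print(P.mean(0).round(4),np.linalg.norm(x),np.degrees(np.arctan2(x[1],x[0])),[np.linalg.norm(P[0]-P[1]),np.linalg.norm(P[2]-P[3])])
b=onz(c,356,246,.068);print("ball",b); d=P.mean(0)-b[:2]; print(np.linalg.norm(d),np.degrees(np.arctan2(d[1],d[0])))
plan([*P.mean(0),.12],180+np.degrees(np.arctan2(d[1],d[0])))
```

```text
[ 0.5679 -0.2714] 0.1090984545407303 14.260744611092182 [np.float64(0.06099506393701893), np.float64(0.05975325731618169)]
ball [ 0.49762459 -0.28917297  0.068     ]
0.07248221689315662 14.175219701580186
t 9.2 p [ 0.5079 -0.2539  0.2015] heading -165.75 w 1.005 F [-0.32  0.21 -1.36]
turn [-0.0011  0.0013 -0.003 ] shift [-5.36  8.17  3.16] dist 10.3
```

Run:
```python
from h import *
c=pickle.load(open("wrist_6.pkl","rb"))
for z in(0,.06,.1):
  print([onz(c,u,v,z).round(3).tolist() for u,v in [(553,205),(530,297),(612,228),(580,80)]])
S=pickle.load(open("scene0.pkl","rb"))
for p in [(225,155),(255,140),(172,97)]: print(onz(S,*p,0).round(3),onz(S,*p,.08).round(3))
```

```text
[[0.566, -0.476, 0.0], [0.469, -0.492, 0.0], [0.559, -0.542, 0.0], [0.677, -0.452, 0.0]]
[[0.569, -0.437, 0.06], [0.488, -0.451, 0.06], [0.563, -0.492, 0.06], [0.662, -0.417, 0.06]]
[[0.571, -0.411, 0.1], [0.5, -0.423, 0.1], [0.565, -0.459, 0.1], [0.652, -0.394, 0.1]]
[ 0.539 -0.483  0.   ] [ 0.572 -0.38   0.08 ]
[ 0.439 -0.505  0.   ] [ 0.481 -0.4    0.08 ]
[ 0.566 -0.836  0.   ] [ 0.597 -0.703  0.08 ]
```

Emit:
step_arm(moves=[[[0, 0, 0, -1.8, 2.2, 1, 100], [0, 0, 0, -3.6, 4.5, 2, 100], [0, 0, 0, -5, 6.5, 2.8, 100], [0, 0, 0, -5.3, 8, 3.1, 100], [0, 0, 0, -5.3, 8.2, 3.1, 100]]])

```text
time_s: 9.62
tcp_pos: [0.5663, -0.2704, 0.116]
ee_rot: [[-0.969, -0.003, 0.246], [-0.246, 0.002, -0.969], [0.002, -1.0, -0.002]]
wrist_force: [-0.1, -0.8, -0.9]
gripper_width: 1.003
```

```bash
python3 -c "
from h import *
plan([.5679,-.2714,.029],194.2)"
```

```text
t 9.6167 p [ 0.5663 -0.2704  0.116 ] heading -165.76 w 1.003 F [-0.15 -0.8  -0.93]
turn [0.0022 0.0006 0.0021] shift [-0.15  8.7   0.15] dist 8.7
```

Emit:
step_arm(moves=[[[0, 0, 0, -0.1, 3, 0.1, 100], [0, 0, 0, -0.1, 6, 0.1, 100], [0, 0, 0, -0.1, 8, 0.1, 100], [0, 0, 0, -0.1, 8.7, 0.1, 100], [0, 0, 0, -0.1, 8.7, 0.1, 60]]])

```text
time_s: 10.03
tcp_pos: [0.5677, -0.272, 0.0321]
ee_rot: [[-0.969, 0.001, 0.246], [-0.246, 0.0, -0.969], [-0.001, -1.0, 0.0]]
wrist_force: [-0.2, -0.1, 0.6]
gripper_width: 0.976
```

Emit:
step_arm(moves=[[[0, 0, 0, 0, 0, 0, 60], [0, 0, 0, 0, 0, 0, 40], [0, 0, 0, 0, 0, 0, 40], [0, 0, 0, 0, 0, 0, 40], [0, 0, 0, 0, -0.7, 0, 40]]])

```text
time_s: 10.45
tcp_pos: [0.5674, -0.272, 0.0392]
ee_rot: [[-0.97, 0.001, 0.244], [-0.244, 0.001, -0.97], [-0.002, -1.0, -0.001]]
wrist_force: [-1.0, 0.3, -7.1]
gripper_width: 0.688
```

Emit:
step_arm(moves=[[[0, 0, 0, 0, -0.7, 0, 40], [0, 0, 0, 0, -1.3, 0, 40], [0, 0, 0, 0, -1.3, 0, 40], [0, 0, 0, 0, -1.3, 0, 40], [0, 0, 0, 0, -1.3, 0, 40]]])

```text
time_s: 10.87
tcp_pos: [0.5681, -0.2728, 0.0526]
ee_rot: [[-0.97, 0.003, 0.244], [-0.244, -0.0, -0.97], [-0.003, -1.0, 0.001]]
wrist_force: [0.0, 0.2, -6.8]
gripper_width: 0.689
```

```bash
python3 -c "
from h import *
plan([.5679,-.2714,.029],194.2)"
```

```text
t 10.8667 p [ 0.5681 -0.2728  0.0526] heading -165.86 w 0.689 F [ 0.05  0.23 -6.85]
turn [-0.0007 -0.001  -0.0027] shift [-0.01  2.36 -0.14] dist 2.4
```

Emit:
step_arm(moves=[[[0, 0, 0, 0, 0.8, 0, 40], [0, 0, 0, 0, 1.5, 0, 40], [0, 0, 0, 0, 1.9, 0, 40], [0, 0, 0, 0, 1.95, 0, 40], [0, 0, 0, 0, 1.95, 0, 40]]])

```text
time_s: 11.28
tcp_pos: [0.5681, -0.2727, 0.0348]
ee_rot: [[-0.969, 0.002, 0.245], [-0.245, -0.001, -0.969], [-0.002, -1.0, 0.001]]
wrist_force: [-4.2, 2.6, 5.6]
gripper_width: 0.685
```

Emit:
step_arm(moves=[[[0, 0, 0, 0, 0, 0, 85], [0, 0, 0, 0, 0, 0, 100], [0, 0, 0, 0, 0, 0, 100], [0, 0, 0, 0, -2, 0, 100], [0, 0, 0, 0, -5, 0, 100]]])

```text
time_s: 11.7
tcp_pos: [0.5665, -0.2725, 0.0808]
ee_rot: [[-0.97, -0.003, 0.244], [-0.244, 0.001, -0.97], [0.002, -1.0, -0.002]]
wrist_force: [0.2, -0.3, -0.2]
gripper_width: 0.96
```

```bash
python3 -c "
from h import *
plan([.505,-.287,.2],194.2)"
```

```text
t 11.7 p [ 0.5665 -0.2725  0.0808] heading -165.86 w 0.96 F [ 0.18 -0.3  -0.23]
turn [ 0.0018 -0.0011  0.0025] shift [  6.35 -11.9   -0.11] dist 13.5
```

Emit:
step_arm(moves=[[[0, 0, 0, 0.5, -3, 0, 100], [0, 0, 0, 2, -6.5, 0, 100], [0, 0, 0, 4, -9, 0, 100], [0, 0, 0, 5.5, -10, 0, 100], [0, 0, 0, 5.5, -10, 0, 100]]])

```text
time_s: 12.12
tcp_pos: [0.5147, -0.2876, 0.1878]
ee_rot: [[-0.97, 0.011, 0.244], [-0.244, -0.003, -0.97], [-0.01, -1.0, 0.006]]
wrist_force: [0.2, 0.1, -0.6]
gripper_width: 0.999
```

Run:
```python
from h import *
c=snap('wrist','7')
hsv=cv2.cvtColor(c["image"],cv2.COLOR_RGB2HSV)
m=cv2.inRange(hsv,(20,120,80),(35,255,255)); m[300:]=0
k,l,st,ce=cv2.connectedComponentsWithStats(m)
for i in range(1,k):
    if st[i,4]>100: print(st[i],ce[i])
plan([.4976,-.2892,.1],194.2)
```

```text
[ 40 207  40  34 705] [ 64.51347518 223.61276596]
[297 234  35  31 553] [314.21518987 248.6636528 ]
t 12.1667 p [ 0.515  -0.287   0.1856] heading -165.89 w 1.001 F [ 0.1  -0.25 -1.4 ]
turn [-0.004  -0.0016 -0.0078] shift [ 1.81  8.55 -0.25] dist 8.7
```

View pics/wrist_7.png

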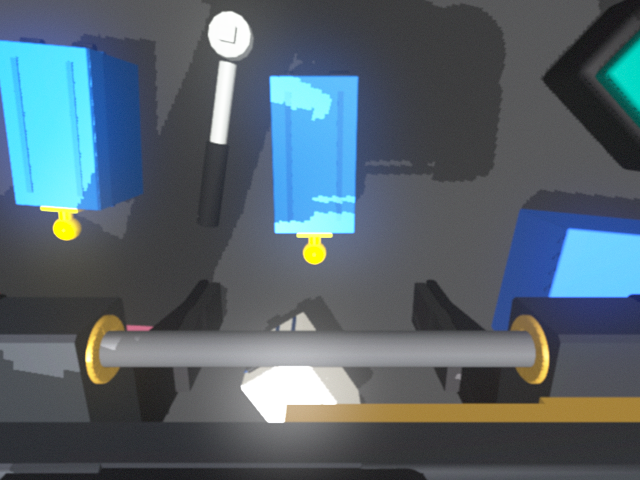

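Run:
```python
from h import *
c=pickle.load(open("wrist_7.pkl","rb"))
P=np.array([onz(c,u,v,.078)[:2] for u,v in [(275,234),(355,232),(270,76),(357,75)]])
x=P[2:].mean(0)-P[:2].mean(0);print(P.mean(0).round(4),np.linalg.norm(x),np.degrees(np.arctan2(x[1],x[0])),[np.linalg.norm(P[0]-P[1]),np.linalg.norm(P[2]-P[3])])
b=onz(c,314.5,253,.068);print("ball",b); d=P.mean(0)-b[:2]; print(np.linalg.norm(d),np.degrees(np.arctan2(d[1],d[0])))
print("white corner",onz(c,303,314,.078))
plan([b[0],b[1],.085],194.2)
```

```text
[ 0.5674 -0.2725] 0.1096049497245634 14.547405366416823 [np.float64(0.05992380467157165), np.float64(0.0584068192437742)]
ball [ 0.49580776 -0.29049191  0.068     ]
0.07384636031217195 14.117767927626739
white corner [ 0.44722981 -0.29318018  0.078     ]
t 12.1667 p [ 0.515  -0.287   0.1856] heading -165.89 w 1.001 F [ 0.1  -0.25 -1.4 ]
turn [-0.004  -0.0016 -0.0078] shift [ 2.03 10.05 -0.17] dist 10.2
```

Emit:
step_arm(moves=[[[0, 0, 0, 1, 2.5, -0.1, 45], [0, 0, 0, 1.8, 5.5, -0.1, 45], [0, 0, 0, 1.8, 7, -0.1, 45], [0, 0, 0, 1.8, 7, -0.1, 45], [0, 0, 0, 1.8, 7, -0.1, 45]]])

```text
time_s: 12.58
tcp_pos: [0.4974, -0.2897, 0.1119]
ee_rot: [[-0.969, 0.001, 0.245], [-0.245, -0.0, -0.969], [-0.001, -1.0, 0.001]]
wrist_force: [0.2, 0.4, 0.8]
gripper_width: 0.707
```

Run:
```python
from h import *
c=snap('wrist','8')
plan([.4966,-.2905,.066],194.3)
```

```text
t 12.6333 p [ 0.4984 -0.29    0.1133] heading -165.79 w 0.664 F [-0.1  -0.12  0.74]
turn [-0.0022 -0.0016 -0.0035] shift [ 0.2   4.73 -0.01] dist 4.7
```

View pics/wrist_8.png

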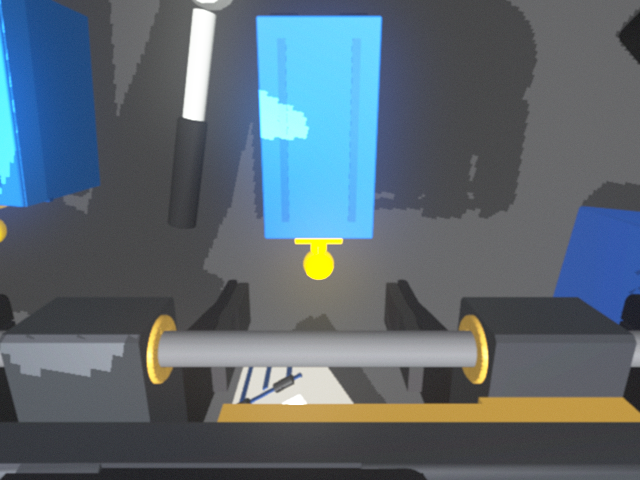

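Run:
```python
from h import *
c=pickle.load(open("wrist_8.pkl","rb"))
b=onz(c,318.5,263,.068);print("ball",b)
plan([b[0],b[1],.066],194.3)
```

```text
ball [ 0.49690671 -0.29020506  0.068     ]
t 12.6333 p [ 0.4984 -0.29    0.1133] heading -165.79 w 0.664 F [-0.1  -0.12  0.74]
turn [-0.0022 -0.0016 -0.0035] shift [ 0.17  4.73 -0.03] dist 4.7
```

Emit:
step_arm(moves=[[[0, 0, 0, 0.1, 1, 0, 40], [0, 0, 0, 0.1, 2, 0, 40], [0, 0, 0, 0.1, 3, 0, 40], [0, 0, 0, 0.1, 4.2, 0, 40], [0, 0, 0, 0.1, 4.7, 0, 40]]])

```text
time_s: 13.05
tcp_pos: [0.4955, -0.2896, 0.0642]
ee_rot: [[-0.97, 0.001, 0.244], [-0.244, 0.001, -0.97], [-0.001, -1.0, -0.0]]
wrist_force: [-1.0, -1.0, -0.4]
gripper_width: 0.411
```

Emit:
step_arm(moves=[[[0, 0, 0, 0, 0, 0, 10], [0, 0, 0, 0, 0, 0, 10], [0, 0, 0, 0, 0, 0, 10], [0, 0, 0, 0, 0, 0, 10], [0, 0, 0, 0, 0, 0, 10]]])

```text
time_s: 13.47
tcp_pos: [0.497, -0.2902, 0.067]
ee_rot: [[-0.97, 0.005, 0.245], [-0.245, -0.001, -0.97], [-0.005, -1.0, 0.002]]
wrist_force: [-0.2, -0.2, 0.2]
gripper_width: 0.136
```

Run:
```python
from h import *
plan([.4969,-.2903,.066],194.3)
```

```text
t 13.4667 p [ 0.497  -0.2902  0.067 ] heading -165.83 w 0.136 F [-0.22 -0.18  0.17]
turn [-0.0022 -0.0023 -0.0048] shift [0.01 0.1  0.01] dist 0.1
```

Run:
```python
from h import *
snap('wrist','9');c=snap('side','9');snap('scene','9')
a=cv2.imread("pics/side_9.png")[230:370,310:470];b=cv2.imread("pics/scene_9.png")[110:250,190:350]
cv2.imwrite("pics/z9.png",cv2.resize(cv2.hconcat([a,b]),None,fx=2.5,fy=2.5,interpolation=cv2.INTER_CUBIC))
plan([.4969,-.2903,.066],194.3)
```

```text
t 13.6167 p [ 0.4968 -0.2901  0.0667] heading -165.83 w 0.109 F [-0.31  0.31  0.74]
turn [-0.0019 -0.0024 -0.0043] shift [-0.01  0.07  0.02] dist 0.1
```

View pics/wrist_9.png

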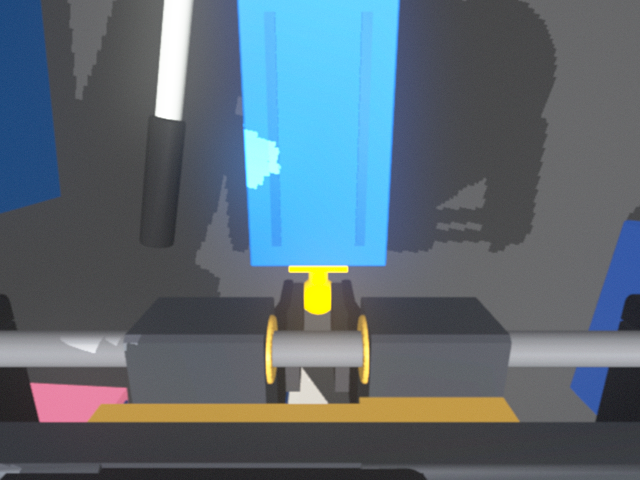

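View pics/z9.png

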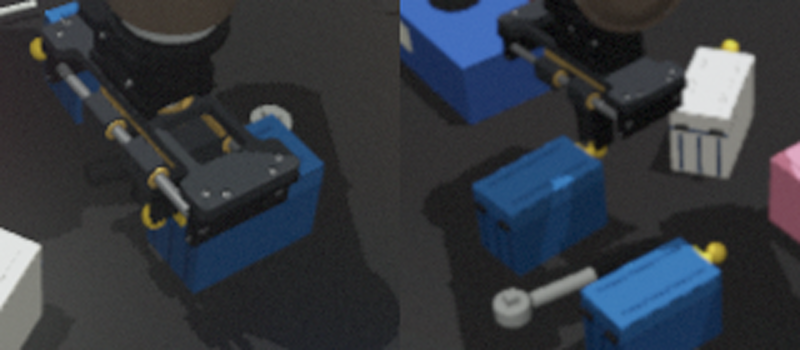

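Run:
```python
from h import *
c=pickle.load(open("wrist_9.pkl","rb"))
T=c["cam_to_world"]
R=np.array([[-.97,0,.244],[-.244,0,-.97],[0,-1,0]]);p=np.array([.4968,-.2901,.0667])
for q in [(0,0,0),(0,.011,0),(-.0095,.011,0),(.0095,.011,0),(0,-.008,0),(-.0095,.011,.0048),(-.0095,.011,-.0048),(0,-.008,.0048)]: print(q,np.round(proj(c,p+R@np.array(q)),1))
P=np.array([onz(c,u,v,.078)[:2] for u,v in [(251,266),(386,266)]]);print(P, P.mean(0), np.linalg.norm(P[0]-P[1]))
im=cv2.imread("pics/wrist_9.png")[220:420,220:420];cv2.imwrite("pics/w9z.png",cv2.resize(im,None,fx=3,fy=3,interpolation=cv2.INTER_CUBIC))
```

```text
(0, 0, 0) [317.9 293.5]
(0, 0.011, 0) [317.8 284.5]
(-0.0095, 0.011, 0) [317.8 266.9]
(0.0095, 0.011, 0) [317.8 301.6]
(0, -0.008, 0) [318.  300.8]
(-0.0095, 0.011, 0.0048) [327.4 266.9]
(-0.0095, 0.011, -0.0048) [308.2 266.9]
(0, -0.008, 0.0048) [328.4 300.8]
[[ 0.50733378 -0.25707084]
 [ 0.52180627 -0.31459722]] [ 0.51457002 -0.28583403] 0.05931895298106958
```

View pics/w9z.png

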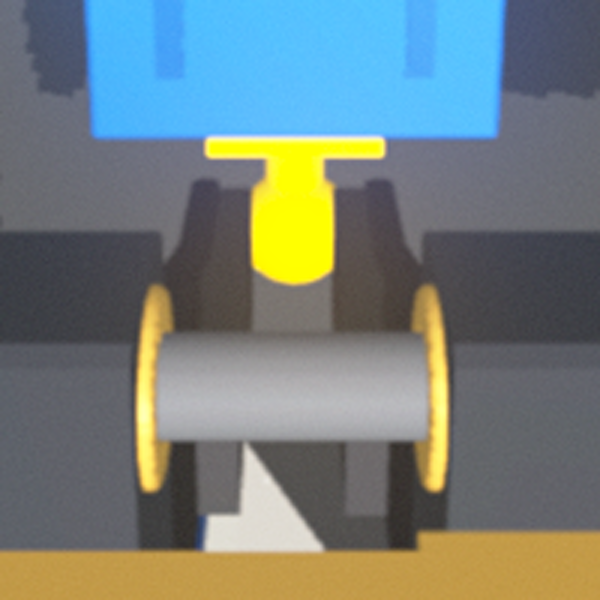

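Emit:
step_arm(moves=[[[0, 0, 0, 0, 0, 0, 0], [0, 0, 0, 0, 0, 0, 0], [0, 0, 0, 0, 0, 0, 0], [0, 0, 0, 0, 0, 0, 0], [0, 0, 0, 0, 0, 0, 0]]])

```text
time_s: 14.03
tcp_pos: [0.497, -0.2903, 0.0668]
ee_rot: [[-0.97, 0.005, 0.245], [-0.245, -0.001, -0.97], [-0.004, -1.0, 0.002]]
wrist_force: [0.4, -0.6, 2.8]
gripper_width: 0.006
```

Run:
```python
from h import *
snap('wrist','10')
im=cv2.imread("pics/wrist_10.png")[220:420,220:420];cv2.imwrite("pics/w10z.png",cv2.resize(im,None,fx=3,fy=3,interpolation=cv2.INTER_CUBIC))
```

```text
(no output)
```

View pics/w10z.png

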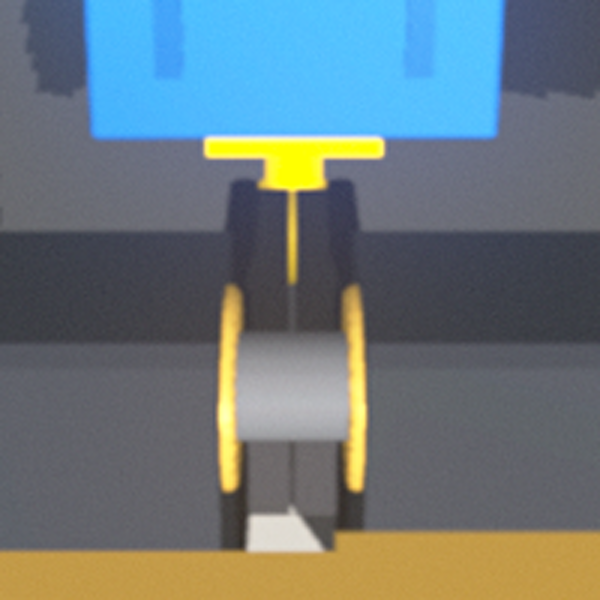

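Emit:
step_arm(moves=[[[0, 0, 0, 0, -0.3, 0, 40], [0, 0, 0, 0, -0.3, 0, 40], [0, 0, 0, 0, -0.3, 0, 40], [0, 0, 0, 0, -0.3, 0, 40], [0, 0, 0, 0, -0.3, 0, 40]]])

```text
time_s: 14.5
tcp_pos: [0.4963, -0.2899, 0.069]
ee_rot: [[-0.97, 0.003, 0.245], [-0.245, -0.0, -0.97], [-0.003, -1.0, 0.001]]
wrist_force: [0.6, -0.1, -0.1]
gripper_width: 0.299
```

Run:
```python
from h import *
plan([.4969,-.2903,.066],194.3)
c=snap('wrist','11');S=snap('scene','11');D=snap('side','11')
im=c["image"][220:420,220:420,::-1];cv2.imwrite("pics/w11z.png",cv2.resize(im,None,fx=3,fy=3,interpolation=cv2.INTER_CUBIC))
a=D["image"][230:370,310:470,::-1];b=S["image"][110:250,190:350,::-1]
cv2.imwrite("pics/z11.png",cv2.resize(cv2.hconcat([a,b]),None,fx=2.5,fy=2.5,interpolation=cv2.INTER_CUBIC))
```

```text
t 14.5 p [ 0.4963 -0.2899  0.069 ] heading -165.84 w 0.299 F [ 0.57 -0.09 -0.07]
turn [-0.001  -0.0025 -0.0031] shift [-0.05  0.3   0.06] dist 0.3
```

View pics/w11z.png

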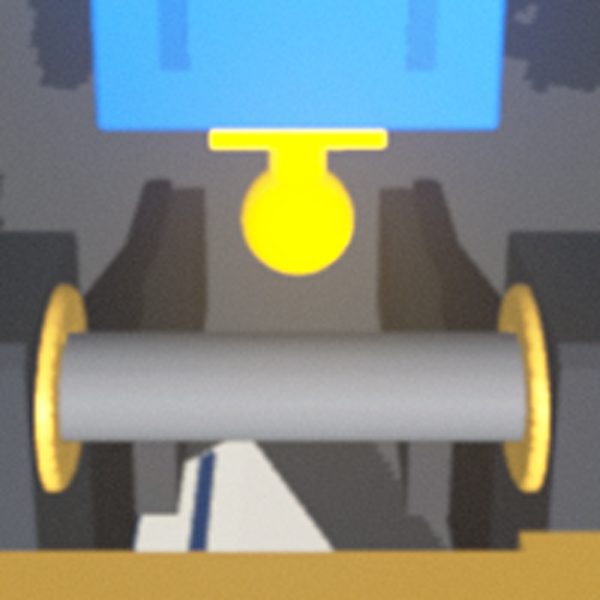

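View pics/z11.png

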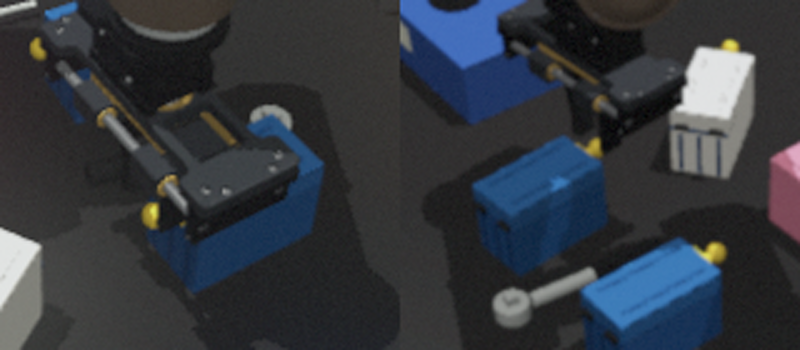

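Emit:
step_arm(moves=[[[0, 0, 0, 0, 0.6, 0, 40], [0, 0, 0, 0, 1.2, 0, 40], [0, 0, 0, 0, 1.8, 0, 40], [0, 0, 0, 0, 1.8, 0, 40], [0, 0, 0, 0, 1.8, 0, 40]]])

```text
time_s: 15.07
tcp_pos: [0.4961, -0.2899, 0.0505]
ee_rot: [[-0.97, 0.002, 0.245], [-0.245, -0.0, -0.97], [-0.002, -1.0, 0.001]]
wrist_force: [0.0, 0.9, 0.5]
gripper_width: 0.4
```

Run:
```python
from h import *
plan([.4969,-.2903,.066],194.3)
c=snap('wrist','12')
im=c["image"][220:420,220:420,::-1];cv2.imwrite("pics/w12z.png",cv2.resize(im,None,fx=3,fy=3,interpolation=cv2.INTER_CUBIC))
```

```text
t 15.0667 p [ 0.4961 -0.2899  0.0505] heading -165.84 w 0.4 F [0.02 0.92 0.46]
turn [-0.0007 -0.0024 -0.0021] shift [-0.07 -1.55  0.05] dist 1.6
```

View pics/w12z.png

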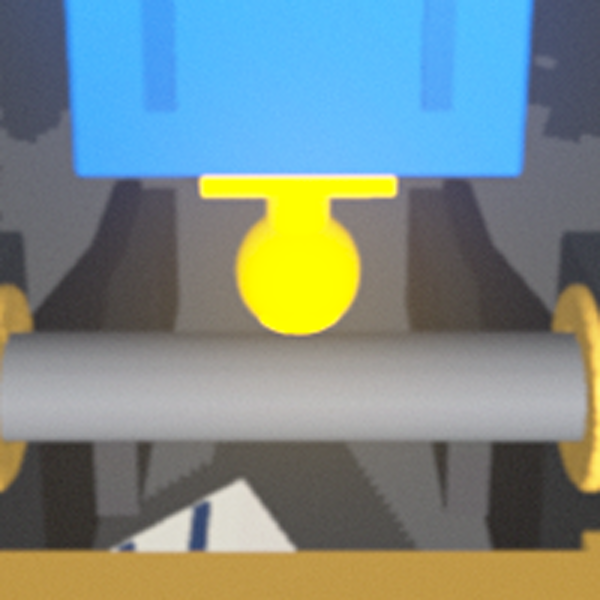

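Emit:
step_arm(moves=[[[0, 0, 0, 0, 0, 0, 10], [0, 0, 0, 0, 0, 0, 10], [0, 0, 0, 0, 0, 0, 10], [0, 0, 0, 0, 0, 0, 10], [0, 0, 0, 0, 0, 0, 10]]])

```text
time_s: 15.53
tcp_pos: [0.4968, -0.2902, 0.0516]
ee_rot: [[-0.97, 0.005, 0.245], [-0.245, -0.001, -0.97], [-0.004, -1.0, 0.002]]
wrist_force: [0.1, -0.5, 0.1]
gripper_width: 0.186
```

Run:
```python
from h import *
plan([.4969,-.2903,.066],194.3)
c=snap('wrist','13');S=snap('scene','13')
im=c["image"][220:420,220:420,::-1];cv2.imwrite("pics/w13z.png",cv2.resize(im,None,fx=3,fy=3,interpolation=cv2.INTER_CUBIC))
```

```text
t 15.5333 p [ 0.4968 -0.2902  0.0516] heading -165.83 w 0.186 F [ 0.14 -0.53  0.13]
turn [-0.002  -0.0023 -0.0041] shift [-0.01 -1.44  0.01] dist 1.4
```

View pics/w13z.png

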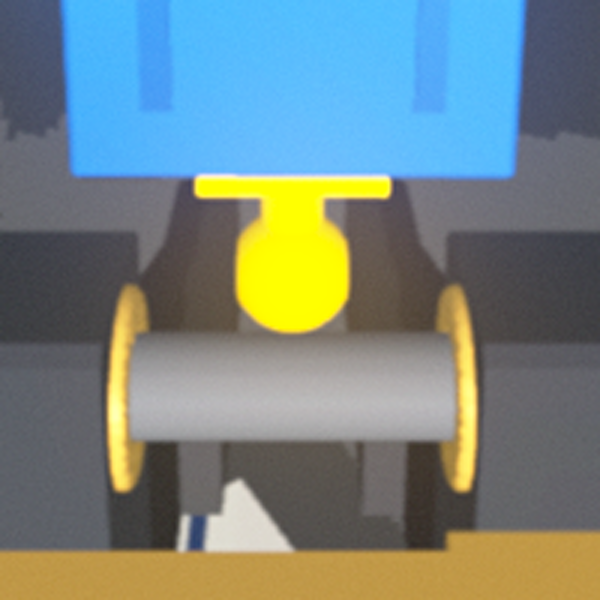

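Emit:
step_arm(moves=[[[0, 0, 0, -0.1, -1.1, 0, 10], [0, 0, 0, -0.4, -2.2, 0, 10], [0, 0, 0, -0.7, -3.3, 0, 10], [0, 0, 0, -1.1, -4.3, 0, 10], [0, 0, 0, -1.6, -5.3, 0, 10]]])

```text
time_s: 16.05
tcp_pos: [0.5117, -0.2859, 0.1045]
ee_rot: [[-0.97, 0.003, 0.244], [-0.244, -0.0, -0.97], [-0.003, -1.0, 0.001]]
wrist_force: [1.8, -0.1, -1.9]
gripper_width: 0.18
```

Run:
```python
from h import *
plan([.4969,-.2903,.066],194.3)
c=snap('wrist','14');S=snap('scene','14');D=snap('side','14')
a=D["image"][200:400,280:480,::-1];b=S["image"][90:290,170:370,::-1]
cv2.imwrite("pics/z14.png",cv2.resize(cv2.hconcat([a,b]),None,fx=2,fy=2,interpolation=cv2.INTER_CUBIC))
```

```text
t 16.05 p [ 0.5117 -0.2859  0.1045] heading -165.86 w 0.18 F [ 1.75 -0.15 -1.92]
turn [-0.0009 -0.0028 -0.0033] shift [1.56 3.84 0.06] dist 4.1
```

View pics/z14.png

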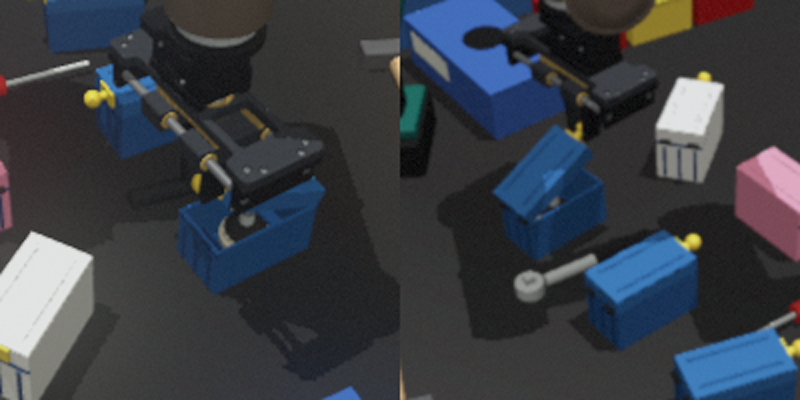

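Emit:
step_arm(moves=[[[0, 0, 0, -0.6, -0.9, 0, 10], [0, 0, 0, -1.3, -1.8, 0, 10], [0, 0, 0, -2, -2.7, 0, 10], [0, 0, 0, -2.8, -3.4, 0, 10], [0, 0, 0, -3.7, -4.1, 0, 10]]])

```text
time_s: 16.62
tcp_pos: [0.5474, -0.277, 0.1457]
ee_rot: [[-0.97, 0.002, 0.244], [-0.244, -0.0, -0.97], [-0.002, -1.0, 0.001]]
wrist_force: [-0.7, -1.0, -1.6]
gripper_width: 0.181
```

Emit:
step_arm(moves=[[[0, 0, 0, -0.9, -0.6, 0, 10], [0, 0, 0, -1.9, -1.1, 0, 10], [0, 0, 0, -2.9, -1.6, 0, 10], [0, 0, 0, -4, -1.9, 0, 10], [0, 0, 0, -5.1, -2.2, 0, 10]]])

```text
time_s: 17.03
tcp_pos: [0.5972, -0.2646, 0.1681]
ee_rot: [[-0.97, 0.003, 0.245], [-0.245, -0.001, -0.97], [-0.002, -1.0, 0.001]]
wrist_force: [-1.5, -1.2, -2.0]
gripper_width: 0.18
```

Run:
```python
from h import *
plan([.4969,-.2903,.066],194.3)
S=snap('scene','15');D=snap('side','15')
a=D["image"][200:400,280:480,::-1];b=S["image"][90:290,170:370,::-1]
cv2.imwrite("pics/z15.png",cv2.resize(cv2.hconcat([a,b]),None,fx=2,fy=2,interpolation=cv2.INTER_CUBIC))
```

```text
t 17.0333 p [ 0.5972 -0.2646  0.1681] heading -165.84 w 0.18 F [-1.47 -1.2  -2.01]
turn [-0.0015 -0.0025 -0.0024] shift [10.38 10.18  0.02] dist 14.5
```

View pics/z15.png

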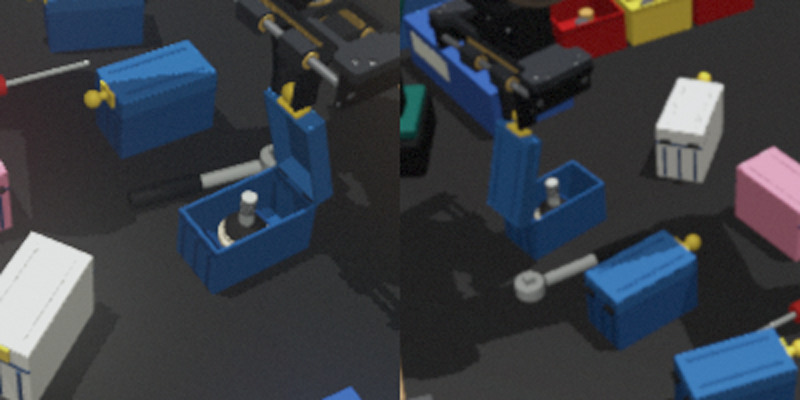

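Working well. Continue to about 100°, then hold a moment.

Emit:
step_arm(moves=[[[0, 0, 0, -1.1, -0.1, 0, 10], [0, 0, 0, -2.2, -0.2, 0, 10], [0, 0, 0, -3.3, -0.2, 0, 10], [0, 0, 0, -4.4, 0, 0, 10], [0, 0, 0, -5.5, 0.2, 0, 10]]])

```text
time_s: 17.55
tcp_pos: [0.6512, -0.2515, 0.1668]
ee_rot: [[-0.97, 0.005, 0.245], [-0.245, -0.002, -0.97], [-0.005, -1.0, 0.003]]
wrist_force: [-0.4, -2.2, 1.8]
gripper_width: 0.179
```

Emit:
step_arm(moves=[[[0, 0, 0, 0, 0, 0, 10], [0, 0, 0, 0, 0, 0, 35], [0, 0, 0, 0, 0, 0, 35], [0, 0, 0, 0, 0, 0, 35], [0, 0, 0, 0, -2, 0, 35]]])

```text
time_s: 17.97
tcp_pos: [0.6466, -0.2495, 0.1802]
ee_rot: [[-0.97, -0.007, 0.243], [-0.244, 0.004, -0.97], [0.006, -1.0, -0.006]]
wrist_force: [0.7, -0.2, -1.0]
gripper_width: 0.332
```

Emit:
step_arm(moves=[[[0, 0, 0, 0, -2.5, 0, 35], [0, 0, 0, 0.5, -5, 0, 35], [0, 0, 0, 3.5, -6, 0, 35], [0, 0, 0, 7, -6, 0, 35], [0, 0, 0, 10, -6, 0, 35]]])

```text
time_s: 18.38
tcp_pos: [0.5509, -0.2751, 0.2454]
ee_rot: [[-0.97, 0.003, 0.245], [-0.245, 0.001, -0.97], [-0.003, -1.0, 0.0]]
wrist_force: [0.9, -0.1, -0.0]
gripper_width: 0.352
```

Run:
```python
from h import *
plan([.4969,-.2903,.066],194.3)
c=snap('wrist','16')
S=snap('scene','16');D=snap('side','16')
a=D["image"][200:400,280:480,::-1];b=S["image"][90:290,170:370,::-1]
cv2.imwrite("pics/z16.png",cv2.resize(cv2.hconcat([a,b]),None,fx=2,fy=2,interpolation=cv2.INTER_CUBIC))
```

```text
t 18.3833 p [ 0.5509 -0.2751  0.2454] heading -165.83 w 0.352 F [ 0.92 -0.1  -0.01]
turn [-0.     -0.0023 -0.0034] shift [ 5.67 17.93  0.15] dist 18.8
```

View pics/z16.png

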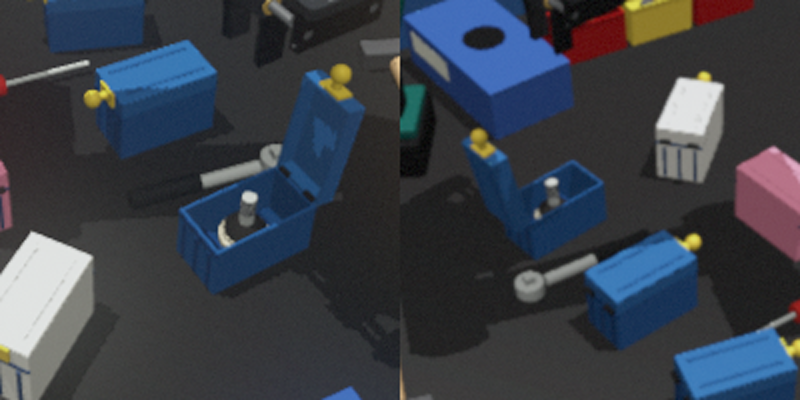

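View pics/wrist_16.png

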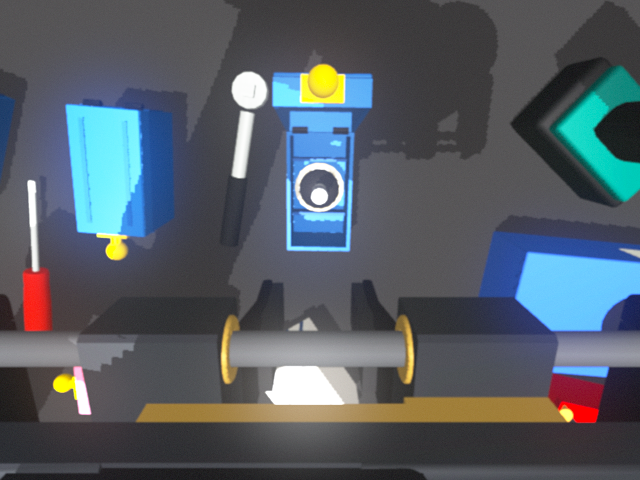

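Run:
```python
from h import *
c=pickle.load(open("wrist_16.pkl","rb"))
im=c["image"][100:270,240:400,::-1];cv2.imwrite("pics/w16z.png",cv2.resize(im,None,fx=4,fy=3.5,interpolation=cv2.INTER_CUBIC))
b=onz(c,319,195,.073); print("stud",b.round(4), "flange",onz(c,319,186,.02).round(4))
P=np.array([onz(c,u,v,.058)[:2] for u,v in [(287,250),(351,250)]]);print(P,P.mean(0)+.055*np.array([np.cos(.2496),np.sin(.2496)]))
plan([b[0],b[1],.09],194.3)
```

```text
stud [ 0.5676 -0.2721  0.073 ] flange [ 0.5675 -0.2724  0.02  ]
[[ 0.50538229 -0.25605512]
 [ 0.52053543 -0.3160794 ]] [ 0.56625449 -0.27248136]
t 18.5333 p [ 0.5505 -0.2756  0.2458] heading -165.95 w 0.348 F [ 0.11 -0.67  0.72]
turn [-0.0002 -0.0043 -0.0032] shift [-1.69 15.59  0.07] dist 15.7
```

View pics/w16z.png

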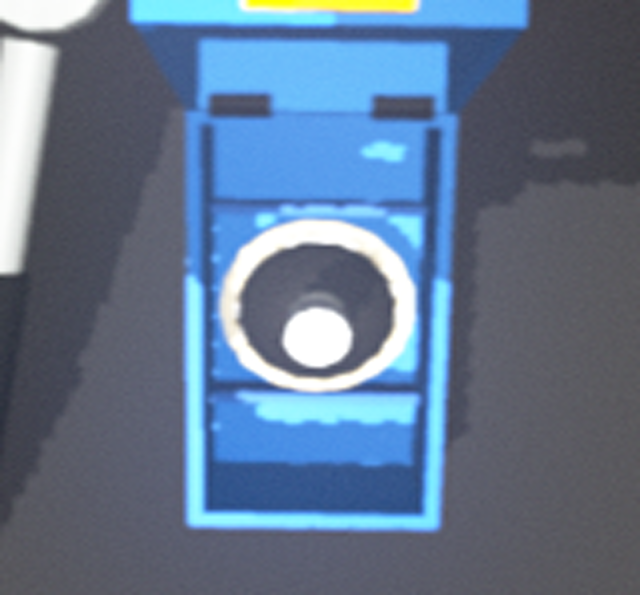

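Run:
```python
from h import *
from station import r
s=r.sense();print(np.round(s["joints"],1))
c=pickle.load(open("wrist_16.pkl","rb"));print(np.array(c["cam_to_world"])[:3,3]-np.array([.5505,-.2756,.2458]))
```

```text
[-1.160e+01  1.990e+01  2.100e+00 -1.000e-01 -7.200e+01  1.157e+02]
[0.07632217 0.0202761  0.17216929]
```

Emit:
step_arm(moves=[[[0, 0.125, 0, 0, 0, 0, 35], [0, 0.25, 0, 0, 0, 0, 35], [0, 0.375, 0, 0, 0, 0, 35], [0, 0.5, 0, 0, 0, 0, 35], [0, 0.62, 0, 0, 0, 0, 35]]])

```text
time_s: 18.95
tcp_pos: [0.5534, -0.2749, 0.2445]
ee_rot: [[-0.929, 0.002, -0.37], [0.37, 0.001, -0.929], [-0.002, -1.0, -0.001]]
wrist_force: [0.4, 0.1, -0.9]
gripper_width: 0.348
```

Emit:
step_arm(moves=[[[0, 0.125, 0, 0, 0, 0, 35], [0, 0.25, 0, 0, 0, 0, 35], [0, 0.375, 0, 0, 0, 0, 35], [0, 0.5, 0, 0, 0, 0, 35], [0, 0.62, 0, 0, 0, 0, 35]]])

```text
time_s: 19.37
tcp_pos: [0.5535, -0.2749, 0.2444]
ee_rot: [[-0.541, 0.002, -0.841], [0.841, 0.001, -0.541], [-0.001, -1.0, -0.002]]
wrist_force: [0.3, 0.2, -0.0]
gripper_width: 0.347
```

Emit:
step_arm(moves=[[[0, 0.125, 0, 0, 0, 0, 30], [0, 0.25, 0, 0, 0, 0, 30], [0, 0.375, 0, 0, 0, 0, 30], [0, 0.5, 0, 0, 0, 0, 30], [0, 0.62, 0, 0, 0, 0, 30]]])

```text
time_s: 19.78
tcp_pos: [0.5534, -0.2749, 0.2444]
ee_rot: [[0.048, 0.002, -0.999], [0.999, 0.001, 0.048], [0.001, -1.0, -0.002]]
wrist_force: [-0.5, 0.5, 0.1]
gripper_width: 0.297
```

Emit:
step_arm(moves=[[[0, 0.125, 0, 0, 0, 0, 30], [0, 0.25, 0, 0, 0, 0, 30], [0, 0.375, 0, 0, 0, 0, 30], [0, 0.5, 0, 0, 0, 0, 30], [0, 0.62, 0, 0, 0, 0, 30]]])

```text
time_s: 20.2
tcp_pos: [0.5535, -0.2748, 0.2445]
ee_rot: [[0.619, 0.002, -0.785], [0.785, 0.001, 0.619], [0.002, -1.0, -0.001]]
wrist_force: [0.8, 1.1, -0.3]
gripper_width: 0.299
```

Emit:
step_arm(moves=[[[0, 0.125, 0, 0, 0, 0, 30], [0, 0.25, 0, 0, 0, 0, 30], [0, 0.375, 0, 0, 0, 0, 30], [0, 0.5, 0, 0, 0, 0, 30], [0, 0.62, 0, 0, 0, 0, 30]]])

```text
time_s: 20.62
tcp_pos: [0.5535, -0.2749, 0.2444]
ee_rot: [[0.96, 0.002, -0.279], [0.279, 0.001, 0.96], [0.002, -1.0, -0.0]]
wrist_force: [0.5, -1.2, 0.4]
gripper_width: 0.3
```

Run:
```python
from h import *
plan([.5676,-.2721,.1],14.3)
```

```text
t 20.6167 p [ 0.5535 -0.2749  0.2444] heading 16.22 w 0.3 F [ 0.53 -1.17  0.37]
turn [0.0001 0.0334 0.0024] shift [ 1.4  14.45 -0.13] dist 14.5
```

Emit:
step_arm(moves=[[[0, 0.033, 0, 0.7, 3.5, -0.1, 28], [0, 0.033, 0, 1.4, 7, -0.1, 28], [0, 0.033, 0, 1.4, 10.5, -0.1, 28], [0, 0.033, 0, 1.4, 14, -0.1, 28], [0, 0.033, 0, 1.4, 14.4, -0.1, 28]]])

```text
time_s: 21.03
tcp_pos: [0.5629, -0.2703, 0.0934]
ee_rot: [[0.968, -0.01, -0.252], [0.252, 0.005, 0.968], [-0.009, -1.0, 0.008]]
wrist_force: [-1.4, 1.2, -0.8]
gripper_width: 0.278
```

Run:
```python
from h import *
plan([.5676,-.2721,.046],14.3)
c=snap('wrist','17')
D=snap('side','17');S=snap('scene','17')
a=D["image"][200:400,280:480,::-1];b=S["image"][90:290,170:370,::-1]
cv2.imwrite("pics/z17.png",cv2.resize(cv2.hconcat([a,b]),None,fx=2,fy=2,interpolation=cv2.INTER_CUBIC))
```

```text
t 21.0333 p [ 0.5629 -0.2703  0.0934] heading 14.58 w 0.278 F [-1.36  1.15 -0.78]
turn [-0.0075  0.0048 -0.0086] shift [ 0.45  4.74 -0.33] dist 4.8
```

View pics/wrist_17.png

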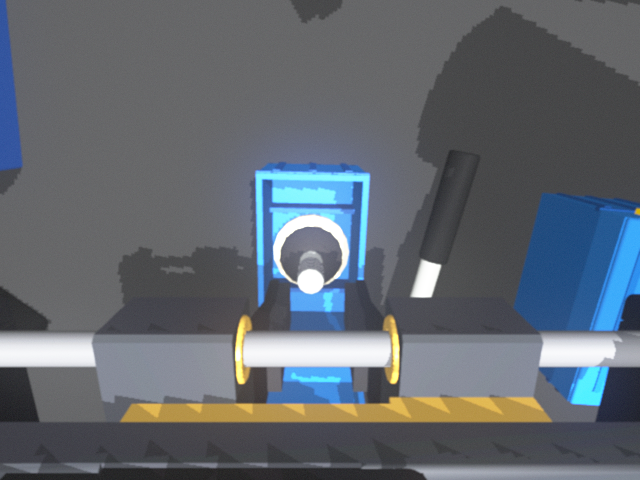

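View pics/z17.png

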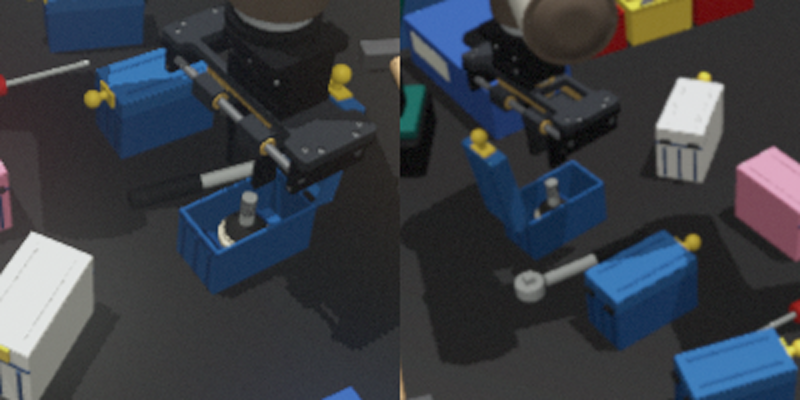

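Run:
```python
from h import *
c=pickle.load(open("wrist_17.pkl","rb"))
b=onz(c,311,282,.073);print(b,onz(c,311,250,.02))
plan([b[0],b[1],.046],14.3)
```

```text
[ 0.56672737 -0.27180066  0.073     ] [ 0.56601905 -0.27236663  0.02      ]
t 21.1833 p [ 0.5684 -0.2728  0.1022] heading 14.7 w 0.276 F [-0.46 -0.71  1.67]
turn [0.0024 0.0071 0.0037] shift [-0.16  5.62  0.15] dist 5.6
```

Emit:
step_arm(moves=[[[0, 0, 0, -0.1, 1.2, 0.1, 28], [0, 0, 0, -0.1, 2.4, 0.1, 28], [0, 0, 0, -0.1, 3.6, 0.1, 28], [0, 0, 0, -0.1, 4.6, 0.1, 28], [0, 0, 0, -0.1, 4.6, 0.1, 28]]])

```text
time_s: 21.6
tcp_pos: [0.5666, -0.2718, 0.0558]
ee_rot: [[0.967, 0.004, -0.253], [0.253, -0.0, 0.967], [0.004, -1.0, -0.002]]
wrist_force: [-0.1, 1.2, 0.0]
gripper_width: 0.276
```

Run:
```python
from h import *
plan([.567,-.272,.046],14.3)
c=snap('wrist','18');D=snap('side','18');S=snap('scene','18')
a=D["image"][240:340,340:440,::-1];b=S["image"][130:230,210:310,::-1]
cv2.imwrite("pics/z18.png",cv2.resize(cv2.hconcat([a,b]),None,fx=4,fy=4,interpolation=cv2.INTER_CUBIC))
```

```text
t 21.6 p [ 0.5666 -0.2718  0.0558] heading 14.65 w 0.276 F [-0.12  1.18  0.05]
turn [0.0015 0.0061 0.0041] shift [ 0.03  0.98 -0.03] dist 1.0
```

View pics/wrist_18.png

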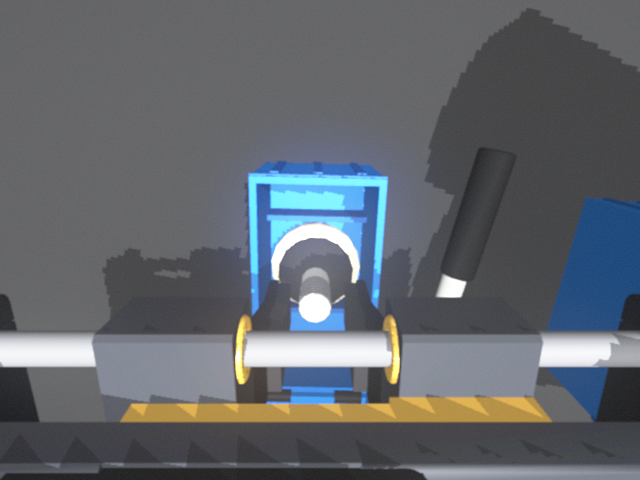

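View pics/z18.png

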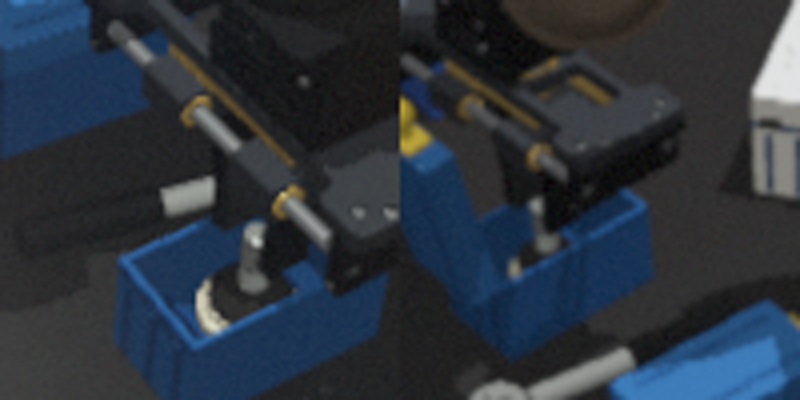

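Emit:
step_arm(moves=[[[0, 0, 0, 0, 0.4, 0, 28], [0, 0, 0, 0, 0.8, 0, 28], [0, 0, 0, 0, 1.2, 0, 28], [0, 0, 0, 0, 1.2, 0, 28], [0, 0, 0, 0, 1.2, 0, 28]]])

```text
time_s: 22.17
tcp_pos: [0.5661, -0.2718, 0.0432]
ee_rot: [[0.967, 0.003, -0.253], [0.253, -0.0, 0.967], [0.003, -1.0, -0.001]]
wrist_force: [-0.4, -0.4, -0.0]
gripper_width: 0.278
```

Emit:
step_arm(moves=[[[0, 0, 0, 0, 0, 0, 0], [0, 0, 0, 0, 0, 0, 0], [0, 0, 0, 0, 0, 0, 0], [0, 0, 0, 0, 0, 0, 0], [0, 0, 0, 0, 0, 0, 0]]])

```text
time_s: 22.58
tcp_pos: [0.5667, -0.2721, 0.0438]
ee_rot: [[0.967, 0.005, -0.253], [0.253, -0.001, 0.967], [0.004, -1.0, -0.002]]
wrist_force: [0.4, -1.7, -0.3]
gripper_width: 0.15
```

Run:
```python
from h import *
plan([.567,-.272,.046],14.3)
c=snap('wrist','19');D=snap('side','19');S=snap('scene','19')
a=D["image"][240:340,340:440,::-1];b=S["image"][130:230,210:310,::-1]
cv2.imwrite("pics/z19.png",cv2.resize(cv2.hconcat([a,b]),None,fx=4,fy=4,interpolation=cv2.INTER_CUBIC))
```

```text
t 22.5833 p [ 0.5667 -0.2721  0.0438] heading 14.66 w 0.15 F [ 0.38 -1.71 -0.34]
turn [0.0021 0.0063 0.0043] shift [ 0.04 -0.22  0.  ] dist 0.2
```

View pics/z19.png

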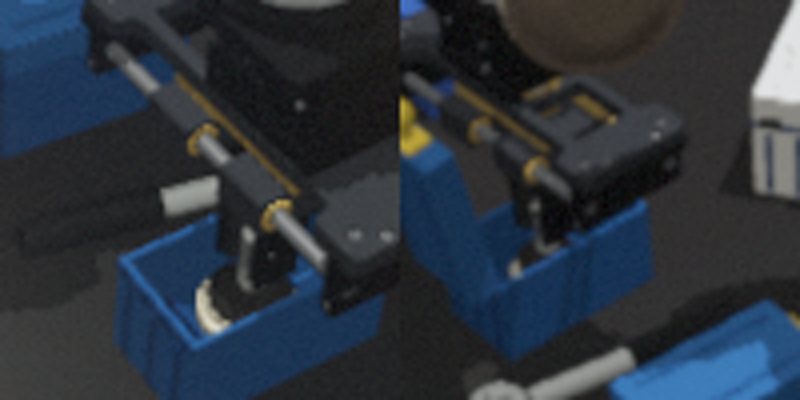

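Emit:
step_arm(moves=[[[0, 0, 0, 0, -0.5, 0, 0], [0, 0, 0, 0, -1.3, 0, 0], [0, 0, 0, 0, -2.3, 0, 0], [0, 0, 0, 0, -3.3, 0, 0], [0, 0, 0, 0, -4, 0, 0]]])

```text
time_s: 23.15
tcp_pos: [0.5667, -0.2719, 0.0853]
ee_rot: [[0.967, 0.006, -0.253], [0.253, -0.001, 0.967], [0.005, -1.0, -0.002]]
wrist_force: [1.7, -0.7, -4.1]
gripper_width: 0.152
```

Run:
```python
from h import *
plan([.567,-.272,.046],14.3)
D=snap('side','20');S=snap('scene','20')
a=D["image"][220:340,330:450,::-1];b=S["image"][110:230,200:320,::-1]
cv2.imwrite("pics/z20.png",cv2.resize(cv2.hconcat([a,b]),None,fx=3.3,fy=3.3,interpolation=cv2.INTER_CUBIC))
```

```text
t 23.15 p [ 0.5667 -0.2719  0.0853] heading 14.67 w 0.152 F [ 1.73 -0.7  -4.07]
turn [0.0024 0.0064 0.0051] shift [ 0.01  3.93 -0.01] dist 3.9
```

View pics/z20.png

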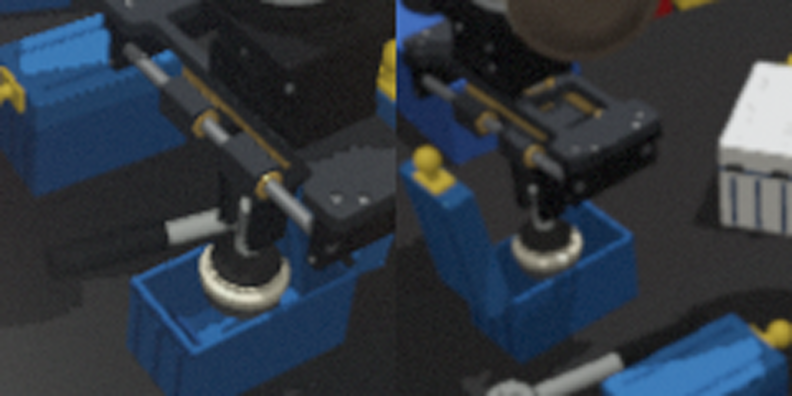

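Emit:
step_arm(moves=[[[0, 0, 0, 0, -1.5, 0, 0], [0, 0, 0, 0, -3.5, 0, 0], [0, 0, 0, 0, -5.5, 0, 0], [0, 0, 0, 0, -7.5, 0, 0], [0, 0, 0, 0, -9, 0, 0]]])

```text
time_s: 23.67
tcp_pos: [0.566, -0.2718, 0.1752]
ee_rot: [[0.967, 0.005, -0.253], [0.253, -0.001, 0.967], [0.005, -1.0, -0.002]]
wrist_force: [1.2, -0.7, -3.8]
gripper_width: 0.145
```

Emit:
step_arm(moves=[[[0, 0, 0, 0.1, 0, 1, 0], [0, 0, 0, 0.4, 0, 3, 0], [0, 0, 0, 0.8, 0, 6, 0], [0, 0, 0, 1.3, 0, 9, 0], [0, 0, 0, 1.7, 0, 12, 0]]])

```text
time_s: 24.08
tcp_pos: [0.5504, -0.1495, 0.1717]
ee_rot: [[0.968, 0.001, -0.252], [0.252, 0.001, 0.968], [0.001, -1.0, 0.0]]
wrist_force: [0.6, 0.2, -5.1]
gripper_width: 0.148
```

Emit:
step_arm(moves=[[[0, 0, 0, 0.4, 0, 3, 0], [0, 0, 0, 0.9, 0, 6, 0], [0, 0, 0, 1.3, 0, 9, 0], [0, 0, 0, 1.7, 0, 12, 0], [0, 0, 0, 2.1, 0, 15, 0]]])

```text
time_s: 24.5
tcp_pos: [0.5324, 0.0009, 0.1719]
ee_rot: [[0.968, 0.002, -0.253], [0.253, -0.0, 0.968], [0.001, -1.0, -0.001]]
wrist_force: [0.7, 0.1, -4.4]
gripper_width: 0.149
```

Emit:
step_arm(moves=[[[0, 0, 0, 0.4, 0, 3, 0], [0, 0, 0, 0.9, 0, 6, 0], [0, 0, 0, 1.3, 0, 9, 0], [0, 0, 0, 1.7, 0, 12, 0], [0, 0, 0, 2.1, 0, 15, 0]]])

```text
time_s: 24.92
tcp_pos: [0.5147, 0.1509, 0.1718]
ee_rot: [[0.967, 0.002, -0.253], [0.253, -0.001, 0.967], [0.001, -1.0, -0.001]]
wrist_force: [0.8, -0.2, -3.9]
gripper_width: 0.153
```

Run:
```python
from h import *
plan([.505,.2694,.175],14.3)
```

```text
t 24.9167 p [0.5147 0.1509 0.1718] heading 14.65 w 0.153 F [ 0.79 -0.23 -3.93]
turn [0.0014 0.0061 0.0012] shift [ 2.06 -0.33 11.71] dist 11.9
```

Emit:
step_arm(moves=[[[0, 0, 0, 0.5, 0, 3, 0], [0, 0, 0, 1, 0, 6, 0], [0, 0, 0, 1.5, 0, 9, 0], [0, 0, 0, 1.9, 0, 11, 0], [0, 0, 0, 2, 0, 11.7, 0]]])

```text
time_s: 25.33
tcp_pos: [0.505, 0.2708, 0.1715]
ee_rot: [[0.967, 0.003, -0.256], [0.256, -0.0, 0.967], [0.003, -1.0, -0.001]]
wrist_force: [0.3, -0.7, -4.4]
gripper_width: 0.155
```

Run:
```python
from h import *
plan([.505,.2694,.06],14.3)
c=snap('wrist','21');D=snap('side','21');S=snap('scene','21')
a=D["image"][80:240,220:380,::-1];b=S["image"][250:410,300:460,::-1]
cv2.imwrite("pics/z21.png",cv2.resize(cv2.hconcat([a,b]),None,fx=2.5,fy=2.5,interpolation=cv2.INTER_CUBIC))
```

```text
t 25.3333 p [0.505  0.2708 0.1715] heading 14.82 w 0.155 F [ 0.28 -0.67 -4.39]
turn [0.0009 0.0091 0.0025] shift [-0.06 11.15 -0.13] dist 11.2
```

View pics/z21.png

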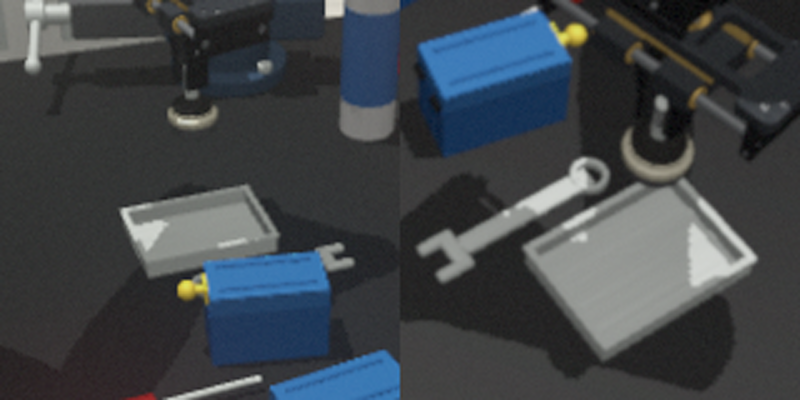

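View pics/wrist_21.png

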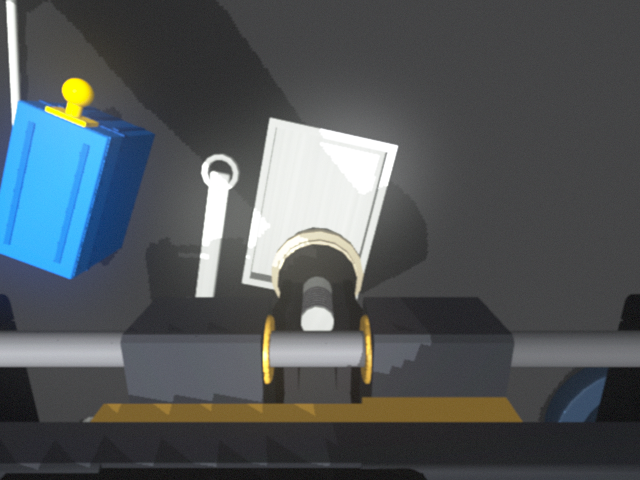

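Run:
```python
from h import *
c=pickle.load(open("wrist_21.pkl","rb"))
P=np.array([onz(c,u,v,.02)[:2] for u,v in [(270,118),(397,147),(243,283)]])
print(P.round(4),np.linalg.norm(P[0]-P[1]),np.linalg.norm(P[0]-P[2]),"ctr",(P[1]+P[2])/2,np.degrees(np.arctan2(*(P[2]-P[0])[::-1])))
# stud top z now: lift = .1715-.0438 
print(onz(c,318,319,.073+.1277),onz(c,318,250,.02+.1277))
```

```text
[[0.4365 0.2147]
 [0.4321 0.3187]
 [0.5802 0.2227]] 0.10408236247032135 0.14394486104299822 ctr [0.50614467 0.27072476] 3.191931208088356
[0.50338309 0.27140827 0.2007    ] [0.49189478 0.26845077 0.1477    ]
```

Emit:
step_arm(moves=[[[0, 0, 0, 0, 1.5, 0, 0], [0, 0, 0, 0, 4, 0, 0], [0, 0, 0, 0, 7, 0, 0], [0, 0, 0, 0, 9.5, 0, 0], [0, 0, 0, 0, 11, 0, 0]]])

```text
time_s: 25.9
tcp_pos: [0.5048, 0.2645, 0.0599]
ee_rot: [[0.968, -0.001, -0.25], [0.25, -0.004, 0.968], [-0.002, -1.0, -0.004]]
wrist_force: [-0.0, 0.1, -4.1]
gripper_width: 0.15
```

Emit:
step_arm(moves=[[[0, 0, 0, 0, 0.3, 0, 0], [0, 0, 0, 0, 0.6, 0, 0], [0, 0, 0, 0, 0.8, 0, 0], [0, 0, 0, 0, 1, 0, 0], [0, 0, 0, 0, 1, 0, 0]]])

```text
time_s: 26.32
tcp_pos: [0.5074, 0.2678, 0.0539]
ee_rot: [[0.968, 0.005, -0.253], [0.253, 0.001, 0.968], [0.005, -1.0, -0.001]]
wrist_force: [-0.7, -0.3, -4.9]
gripper_width: 0.152
```

Run:
```python
from h import *
plan([.505,.27,.0438],14.3)
D=snap('side','22');S=snap('scene','22')
a=D["image"][80:240,220:380,::-1];b=S["image"][250:410,300:460,::-1]
cv2.imwrite("pics/z22.png",cv2.resize(cv2.hconcat([a,b]),None,fx=2.5,fy=2.5,interpolation=cv2.INTER_CUBIC))
```

```text
t 26.3167 p [0.5074 0.2678 0.0539] heading 14.64 w 0.152 F [-0.68 -0.26 -4.93]
turn [0.0007 0.006  0.0052] shift [-0.18  1.01  0.27] dist 1.1
```

View pics/z22.png

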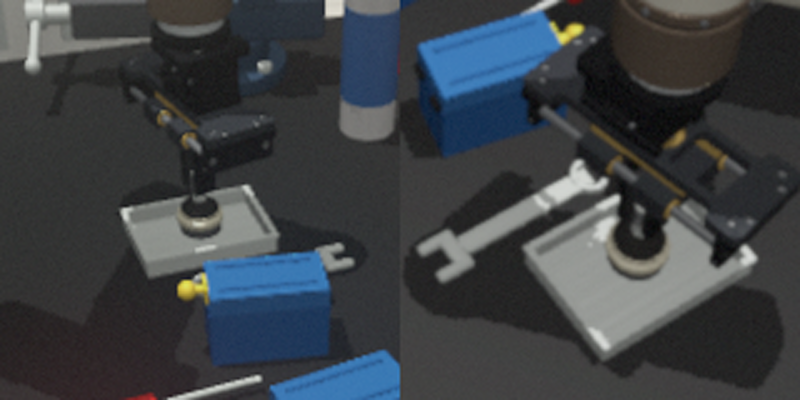

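Emit:
step_arm(moves=[[[0, 0, 0, 0, 0.2, 0.1, 0], [0, 0, 0, 0, 0.4, 0.2, 0], [0, 0, 0, 0, 0.6, 0.2, 0], [0, 0, 0, 0, 0.8, 0.2, 0], [0, 0, 0, 0, 0.8, 0.2, 0]]])

```text
time_s: 26.83
tcp_pos: [0.506, 0.2694, 0.0444]
ee_rot: [[0.967, 0.003, -0.253], [0.253, -0.001, 0.967], [0.003, -1.0, -0.002]]
wrist_force: [0.3, -0.2, -5.8]
gripper_width: 0.151
```

Emit:
step_arm(moves=[[[0, 0, 0, 0, 0.1, 0, 0], [0, 0, 0, 0, 0.2, 0, 0], [0, 0, 0, 0, 0.2, 0, 0], [0, 0, 0, 0, 0.2, 0, 0], [0, 0, 0, 0, 0.2, 0, 0]]])

```text
time_s: 27.25
tcp_pos: [0.5067, 0.2696, 0.0437]
ee_rot: [[0.967, 0.005, -0.253], [0.253, -0.0, 0.967], [0.004, -1.0, -0.002]]
wrist_force: [-2.2, -0.8, 1.7]
gripper_width: 0.154
```

Emit:
step_arm(moves=[[[0, 0, 0, 0, 0, 0, 20], [0, 0, 0, 0, 0, 0, 32], [0, 0, 0, 0, 0, 0, 32], [0, 0, 0, 0, 0, 0, 32], [0, 0, 0, 0, 0, 0, 32]]])

```text
time_s: 27.67
tcp_pos: [0.5067, 0.2698, 0.0431]
ee_rot: [[0.967, 0.004, -0.253], [0.253, -0.0, 0.967], [0.004, -1.0, -0.001]]
wrist_force: [0.0, 0.0, -0.6]
gripper_width: 0.313
```

Emit:
step_arm(moves=[[[0, 0, 0, 0, -1, 0, 32], [0, 0, 0, 0, -3, 0, 32], [0, 0, 0, 0, -6, 0, 32], [0, 0, 0, 0, -9, 0, 32], [0, 0, 0, 0, -12, 0, 32]]])

```text
time_s: 28.08
tcp_pos: [0.5059, 0.2695, 0.1651]
ee_rot: [[0.967, 0.004, -0.253], [0.253, -0.001, 0.967], [0.004, -1.0, -0.002]]
wrist_force: [0.1, 0.7, 0.2]
gripper_width: 0.319
```

Emit:
step_arm(moves=[[[0, 0, 0, -2, -2, 0, 32], [0, 0, 0, -5, -4, 0, 32], [0, 0, 0, -8, -5, 0, 32], [0, 0, 0, -8, -5, 0, 32], [0, 0, 0, -8, -5, 0, 32]]])

```text
time_s: 28.5
tcp_pos: [0.4279, 0.2495, 0.2149]
ee_rot: [[0.967, 0.007, -0.254], [0.254, 0.002, 0.967], [0.007, -1.0, 0.001]]
wrist_force: [0.5, -0.8, -1.1]
gripper_width: 0.319
```

Run:
```python
from h import *
plan([.505,.27,.0438],14.3)
for n in("wrist","side","scene"): snap(n,'23')
```

```text
t 28.5 p [0.4279 0.2495 0.2149] heading 14.73 w 0.319 F [ 0.5  -0.79 -1.1 ]
turn [-0.0007  0.0075  0.0072] shift [7.860e+00 1.717e+01 1.000e-02] dist 18.9
```

View pics/wrist_23.png

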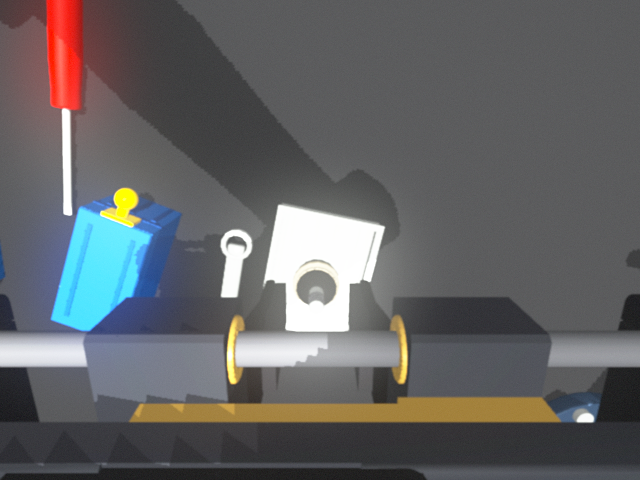

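View pics/side_23.png

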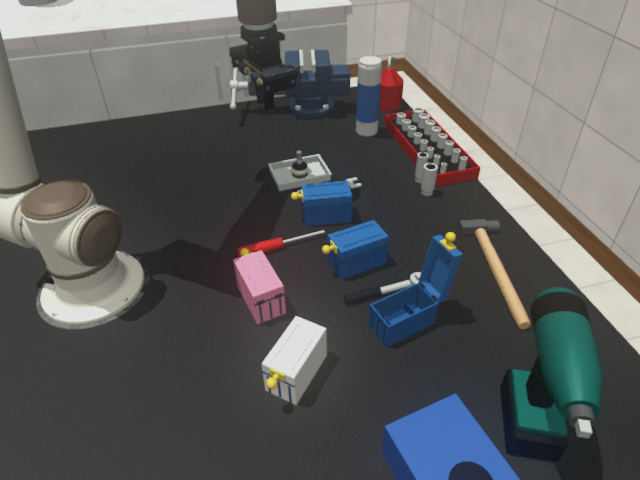

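View pics/scene_23.png

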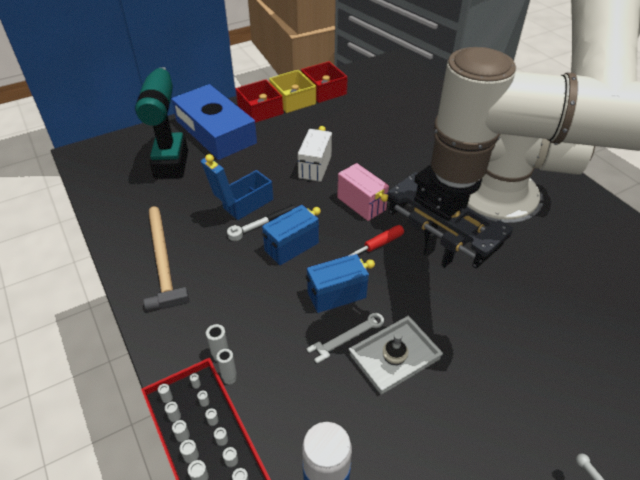

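The scene view shows the joint upright in the middle of the tray (396, 350). Cases A and B are shut, case C is open and upright, and the arm is clear.

```bash
python3 -c "
from station import r
print(r.finish_job(), r.sense()['time_s'])"
```

```text
the job is handed in; nothing more can be done
the job is handed in; nothing more can be done
```

I handed the job in just after 28.5 s. The ball joint is standing upright near the middle of the parts tray, but no verdict was reported.

- **Finding the heavy case:** I lifted all three cases level. The two nearer the tray pulled about 2.1 N and 2.8 N; the farthest pulled about 6.8 N, so that is the only one I opened, to about 100°.
- **Moving the joint:** I gripped it by the stud, carried it over and lowered it until the wrist force showed contact, then released it.
- **Last checks:** The final scene and side pictures show the joint upright, the tray flat, and all three cases upright on the bench. Both packing cases are shut, and the arm is clear of everything. I judged these by eye and did not measure the joint's final tilt or offset.

**What disagreed:** The fingertips sat about 15 mm higher than the reported TCP height implied. The first pinch on the lid's ball pull therefore closed just above it. I opened the fingers, went about 15 mm lower and gripped it properly. I also turned the gripper half round before reaching for the stud, so the wrist camera stayed clear of the open lid.

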